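Clear the ball tray onto the cross-stack and show the ball to the camera

ROBOT

A 6-joint arm with a two-finger parallel gripper is mounted at the origin on the work surface. World frame = base frame: x ahead of the robot, y to its left, z up, the work surface at z = 0. Lengths are in m, angles in degrees, forces in N, time in s.
With the tool pointing down it reaches from about 0.4 to 0.825 m from the base axis. Payload 7 kg.
Tool frame: the origin (TCP) lies between the finger pads; the fingertips stand 11 mm ahead of it and the grasp point (between the pads) lies 8 mm behind it (r.tcp_to_tips is the distance from the TCP to the fingertips, in m); x points along the fingers, y is the direction in which the jaws open and shut, and the axes are right-handed (so a half turn about x gives the same grasp; the last joint's range is limited). The gripper opens to 88 mm and grips with 3 to 60 N. Pads are 19 mm wide; open, the fingers measure 130 mm over their backs; the gripper's body (78 mm by 193 mm) begins 47 mm behind the grasp point.
Start: joints at [-50.93, 20.546, 0.682, 0, -70.136, -16.507], TCP at [0.259, -0.623, 0.203] pointing down, gripper open.
Joint ranges: [-176.03, 176.03], [-82.01, 121.73], [-58.28, 71.71], [-173.87, 95.51], [-174.79, -0.11], [-173.66, 173.66]. Speed limits (degrees/s): [136.94, 136.94, 172.46, 180, 180, 180].

INTERFACE

Orientations are given as [roll, pitch, yaw] about the fixed x, y, z axes, in that order (R = Rz(yaw) Ry(pitch) Rx(roll)).
In Python, from plant import r gives the robot as it stands.
- The arm moves only by the tool arm_command, never from a script. Its argument "plan" is a list of rows, each an object of numbers: "dx", "dy", "dz": the shift along the tool's x, y, z each as a share of 0.02 m, from -1 to 1; "wx", "wy", "wz": the turn, a rotation vector about the tool's x, y, z each as a share of 0.08 rad, from -1 to 1. In form: [{"dx": .., "dy": .., "dz": .., "wx": .., "wy": .., "wz": ..}, ...]. A call has 1 to 20 rows; each row shifts and turns the pose as measured when the row begins, along the tool's axes as they then stand; what a row does not reach is not made up. A row lasts 1/12 s, in which the tool goes at most 41.7 mm and 7.16 degrees, less where a joint would pass 70% of its speed; a pose out of reach is approached as far as the arm can. A call with a number of a shift or a turn outside -1 to 1 is refused whole. A call with a gripper value outside its range is refused whole. "fingers" is the closure, from -1 (fully open) to 1 (shut), so that 0 is half open, set as the call begins (left out, the last holds). The fingers move at their own pace and stop on an object; "force" is the grip in N (left out, the last holds). Time passes only in rows, so rows that do not move let the fingers close. It gives the time, the measured TCP pose, the force and the opening at its end, in the units of the state.
- r.get_state(): the state, without advancing time (a new reading comes with each control period).
- r.capture(name): name is "scene" or "side" or "wrist"; returns (picture, depth): 384x512x3 uint8, red, green, blue; 384x512 float32, m along the optical axis (not along the pixel's ray), 0 where there is no reading.
- r.camera_model(name): a dict with "vertical_fov" (degrees; the focal length in pixels is half the picture's height over the tangent of half this angle, whatever the lens; pixels are square), "cx", "cy" (the principal point, pixels), "R" (3x3) and "t" (3): a world point X has camera coordinates R X + t. Camera axes: x right, y down, z forward; pixel columns grow to the right and rows downward; lengths in m; the calibration is good to about 2 mm. A picture is of the moment at which its call begins: read the wrist's pose just before it. camera_model takes no time and is no camera call; for the wrist camera it gives the pose at the moment of the call.
- r.close_job(): hands the job in, once; it reports no verdict.
Trained networks look in the newest picture that a camera, given by its name, has taken for a name from the list of things; names that differ only in an ending like _2 or _b are one class to them, and where a whole thing is asked for, a point or a joint stands for the part that bears it (a point fixed in the world has none). Each returns a list of dicts, best first, with "score" (0 to 1); they miss things now and then, are a little off and sometimes report something else, mostly with a low value. They report only what shows in the picture. A call takes as long as a camera call.
- r.cut_out(camera, query): "mask" (384x512 bool, what is visible of it) and "bbox" ([left, top, width, height] in pixels, round what is visible of it).
- r.spot_point(camera, query): "centre" ([column, row] in pixels: a listed point, or the origin of a listed thing).
The state is a dict: "time_s": time; "joints": joint angles; "qd": joint speeds; "joint_torque": joint torques, N m; "tcp_pos": TCP position; "eef_rot": TCP orientation; "contact_force": force on the tool from outside, world axes, zero at the start; "moment": the same for the moment, N m; "gripper_width": finger opening in m.
Only numpy, scipy, OpenCV 4.12 (cv2) and the standard library are available. Lean on these libraries where they do the work, as an engineer would, in place of code of your own. Each camera call takes 0.05 s, during which the arm holds its last target.

TASK

Two cut aluminium flats were left lying across the blue bearing-ball tray: set them gently on the cross-stack in the drip pan as its third layer, crosswise over the top layer and each straight above one of the bottom flats, without shifting the flats already there. Then pick up the tray, keep it level enough that the loose steel ball never leaves its pocket, and present it to the bench inspection camera: tray level and end-on to the camera, the ball's pocket straight in front of the middle of the lens, 130 mm from the lens. Finish like that, with the gripper still holding the tray steady there, and do not touch the camera or disturb the other things on the bench.

Things in the scene. Friction and masses are not known exactly. Their poses are not given: they have to be found in the camera images.
- flat1_mid (a point): One of the two flats lying across the tray: aluminium flat bar, one end painted orange, 130 x 25 x 12 mm, 0.1 kg, loose. The point is its middle; x along the length, z up. It rests flat on the tray top near one end, crosswise to the tray and overhanging both sides, with about 30 mm of free air between it and the ball.
- flat2_mid (a point): Second of the two flats lying across the tray, near its other end, otherwise the same: aluminium flat bar, one end painted orange, 130 x 25 x 12 mm, 0.1 kg, loose. The point is its middle; x along the length, z up.
- tray_mid (a point): Blue plastic ball tray, a block 150 x 50 x 34 mm, about 0.3 kg, loose on the bench. The point is the block's middle, 17 mm above its underside; x along the length, y across, z up. Three round pockets 28 mm wide, 3 mm deep, lie in a row 45 mm apart; the ball is in the middle one. Once clear it can be gripped across its 50 mm width at the middle, the ball standing between the fingers.
- tray_seat (a point): The centre of the ball when it sits in the middle of the tray's middle pocket: on the tray's centre line, 26.5 mm above the middle of the block and 43.5 mm above its underside, axes like the tray's.
- ball_center (a point): Centre of the loose steel ball, 25 mm across, 64 g. It can roll about 6 mm each way in its pocket and stands 22 mm above the tray's top; it jumps the 3 mm pocket rim if the tray is tipped by about 35 degrees or jerked hard.
- pan: Drip pan of dark sheet steel, 190 x 190 mm, rim 9 mm high, fixed to the bench. Origin under its centre; the two bottom flats lie along its x, the two flats above them along its y.
- stack (a point): Middle of the pan's floor, 3 mm above the bench, axes like the pan's. Bottom flats: along x, middles at y = +35 and -35 mm. Second layer: along y, middles at x = +35 and -35 mm, all within a few mm. The third layer goes along x again, middles at x = 0, y = +35 and -35 mm, z = 30 mm (the second layer's top is at z = 24 mm).
- flat3_mid (a point): Bottom-layer flat on the pan's +y side: aluminium flat bar, one end painted orange, 130 x 25 x 12 mm, 0.1 kg, loose. The point is its middle; x along the length, z up.
- flat4_mid (a point): Bottom-layer flat on the pan's -y side: aluminium flat bar, one end painted orange, 130 x 25 x 12 mm, 0.1 kg, loose. The point is its middle; x along the length, z up.
- flat5_mid (a point): Second-layer flat on the pan's +x side: aluminium flat bar, one end painted orange, 130 x 25 x 12 mm, 0.1 kg, loose. The point is its middle; x along the length, z up.
- flat6_mid (a point): Second-layer flat on the pan's -x side: aluminium flat bar, one end painted orange, 130 x 25 x 12 mm, 0.1 kg, loose. The point is its middle; x along the length, z up.
- lens (a point): Middle of the front glass of the bench inspection camera, 165 mm above the bench; x points level into the lens. Black lens with a white ring light 76 mm across, camera head 50 mm wide behind it on a steel column 240 mm high, grey foot plate 170 x 150 x 14 mm (its middle 106 mm behind this point), fixed to the bench, looking towards the robot's side.
- focus (a point): The point in focus: in the air straight in front of the lens, 130 mm from its front, 165 mm above the bench; axes like the lens's (x along the line of sight, into the lens). The seat of the tray's middle pocket (tray_seat) is to be held here, the tray's length along the line of sight, either way round.
- square_block: Bystander: steel block 40 x 40 x 50 mm; origin under its centre.
- round_offcut: Bystander: dark steel round, 44 mm across, 36 mm high, orange dot on top; origin under its centre.
- tube_offcut: Bystander: upright piece of aluminium tube, 50 mm across, 45 mm high; origin under its centre.
- spanner: Bystander: steel spanner 160 mm long lying on the bench; x along it.
- oil: Bystander: green oil bottle, 52 mm across, 140 mm high; origin under its centre.
- red_block: Bystander: red-painted block 60 x 35 x 30 mm; origin under its centre.

How it is judged (in metres and radians):
On the way, in this order (a step that is already met when the one before it is completed fails the run):
1. both loose flats lie as the third layer on the cross-stack, let go and at rest (((x of flat1_mid in the frame of stack between -0.02 and 0.02 m and y of flat1_mid in the frame of stack between 0.02 and 0.05 m and z of flat1_mid in the frame of stack between 0.026 and 0.034 m and angle between the x axis of each of flat1_mid, flat2_mid and the x axis of stack, either way round below 0.2 rad and angle between the z axis of each of flat1_mid, flat2_mid and the z axis of stack, either way round below 0.08 rad and x of flat2_mid in the frame of stack between -0.02 and 0.02 m and y of flat2_mid in the frame of stack between -0.05 and -0.02 m and z of flat2_mid in the frame of stack between 0.026 and 0.034 m) or (x of flat1_mid in the frame of stack between -0.02 and 0.02 m and y of flat1_mid in the frame of stack between -0.05 and -0.02 m and z of flat1_mid in the frame of stack between 0.026 and 0.034 m and angle between the x axis of each of flat1_mid, flat2_mid and the x axis of stack, either way round below 0.2 rad and angle between the z axis of each of flat1_mid, flat2_mid and the z axis of stack, either way round below 0.08 rad and x of flat2_mid in the frame of stack between -0.02 and 0.02 m and y of flat2_mid in the frame of stack between 0.02 and 0.05 m and z of flat2_mid in the frame of stack between 0.026 and 0.034 m)) and distance of each of flat3_mid, flat4_mid, flat5_mid, flat6_mid from where it was at the start of the episode below 0.015 m and contact force between each of flat1, flat2 and the fingers below 0.1 N and linear speed of each of flat1, flat2 below 0.02 m/s), for 0.2 s.
2. the tray is lifted off the bench with the ball in its pocket (height (world z) of tray_mid above 0.06 m and contact force between tray and the fingers above 0.5 N and distance between ball_center and tray_seat below 0.013 m), for 0.2 s.
At the end, for the whole second after the job is handed in: Both flats let go as third layer, within 15 mm sideways, 20 mm lengthwise, 0.2 rad of the flats at the bottom; lower flats within 15 mm. Tray held by the fingers only, pocket within 20 mm (depth) and 15 mm of the focus, end-on within 0.2 rad, level within 0.09 rad, still, ball in pocket (all of step 1 and x of tray_seat in the frame of focus between -0.02 and 0.02 m and y of tray_seat in the frame of focus between -0.015 and 0.015 m and z of tray_seat in the frame of focus between -0.015 and 0.015 m and angle between the x axis of tray_mid and the x axis of focus, either way round below 0.2 rad and angle between tray_mid's own z axis and vertical below 0.09 rad and distance between ball_center and tray_seat below 0.013 m and linear speed of tray below 0.02 m/s and angular speed of tray below 0.1 rad/s and contact force between tray and the fingers above 1 N and contact force between tray and camera_stand below 0.1 N); the arm keeps its last pose, push and grip.
It fails at once if the ball leaves its pocket (distance between ball_center and tray_seat above 0.015 m).
It fails at once if a flat is dropped or thrown rather than set down ((contact force between flat1 and the fingers below 0.05 N and linear speed of flat1 above 0.5 m/s) or (contact force between flat2 and the fingers below 0.05 N and linear speed of flat2 above 0.5 m/s)).
It fails at once if the camera stand is knocked (contact force between camera_stand and anything else above 3 N).
It fails at once if a bystander is disturbed (distance of any of square_block, round_offcut, tube_offcut, spanner, oil, red_block from where it was at the start of the episode above 0.03 m).
It also fails if it takes over 72 s, if anything falls off the work surface, if the arm or the gripper's body presses on something with over 40 N, if the wrist force passes 120 N, or if a joint passes its speed limit or range.

## Working session

There is one attempt and no reset: what is moved stays moved. The work goes in short steps, Python scripts to look and compute and a tool call to move; the robot and the scene stay as the last step left them, time stands still between calls to the robot, and variables do not carry over. Pictures are saved under pics/ and viewed, and the job is handed in when it is done.

Besides the shell and the picture viewer there is one more tool, called after ">>>" as name([rows], argument=value, ...), one row to a line, values as JSON. arm_command: Moves the arm, as the interface text tells. Shift numbers are shares of 0.02 m and turn numbers shares of 0.08 rad, none past 1 either way. Its arguments: {"type":"object","properties":{"plan":{"type":"array","items":{"type":"object","properties":{"dx":{"type":"number"},"dy":{"type":"number"},"dz":{"type":"number"},"wx":{"type":"number"},"wy":{"type":"number"},"wz":{"type":"number"}}}},"fingers":{"type":"number"},"force":{"type":"number"}},"required":["plan"]}

```bash
ls; mkdir -p pics
python3 - <<'E'
from plant import r
import cv2,numpy as np
print(r.get_state())
for n in ["scene","side","wrist"]:
    p,d=r.capture(n); m=r.camera_model(n); print(n,m)
    cv2.imwrite(f"pics/a_{n}.png",p[:,:,::-1])
E
```

```text
pics
{'time_s': 0.0, 'joints': array([-5.09316330e+01,  2.05912568e+01,  6.32999722e-01, -1.80736318e-02,
       -7.01348778e+01, -1.65073559e+01]), 'qd': array([-0.00994563, -0.07664919,  0.00949302, -0.03800461,  0.10575363,
       -0.04751994]), 'joint_torque': array([-8.32329042e-04, -5.82718527e+01,  2.93058944e+01,  6.99724227e+00,
        6.99079319e-03, -8.41330666e-05]), 'tcp_pos': array([ 0.25873914, -0.62287376,  0.20202528]), 'eef_rot': array([ 96.17011894,  89.90532762, 118.72497466]), 'contact_force': array([ 0.3022738 ,  0.17988271, -1.23778241]), 'moment': array([-0.02082911,  0.01949855,  0.0297981 ]), 'gripper_width': 0.08800789021408328}
scene {'vertical_fov': 49.897684570158845, 'cx': 257.6694064767121, 'cy': 187.9777863432188, 'R': array([[-0.79581652,  0.60545997,  0.00971038],
       [ 0.51808288,  0.68909446, -0.50669413],
       [-0.31347438, -0.39820478, -0.86207121]]), 't': array([ 0.46783721, -0.23555739,  1.48605105])}
side {'vertical_fov': 54.312329759264976, 'cx': 262.6279171675732, 'cy': 193.6975784171021, 'R': array([[ 0.99338884, -0.11407229, -0.01288905],
       [-0.06700628, -0.48499727, -0.87194484],
       [ 0.09321359,  0.86704392, -0.48943444]]), 't': array([-0.57909096,  0.17099048,  1.23965594])}
wrist {'vertical_fov': 62.29806531768589, 'cx': 258.65902130699527, 'cy': 194.51939236365962, 'R': array([[-0.38371871,  0.92344854,  0.00165609],
       [ 0.882916  ,  0.36634963,  0.29367888],
       [ 0.27059062,  0.11415227, -0.9559027 ]]), 't': array([ 0.67490571, -0.03621599,  0.39052196])}
```

View pics/a_scene.png

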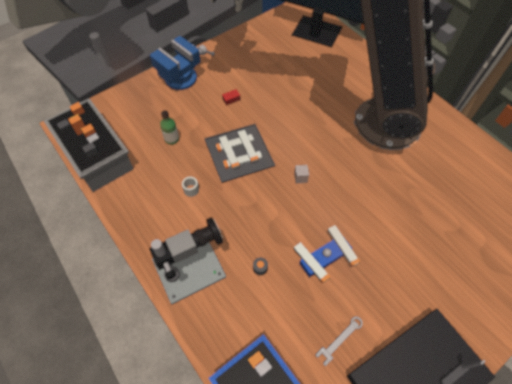

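View pics/a_side.png

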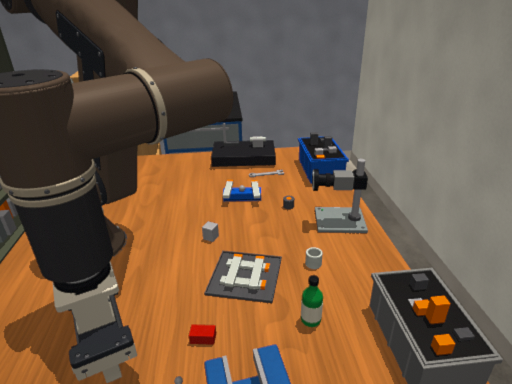

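View pics/a_wrist.png

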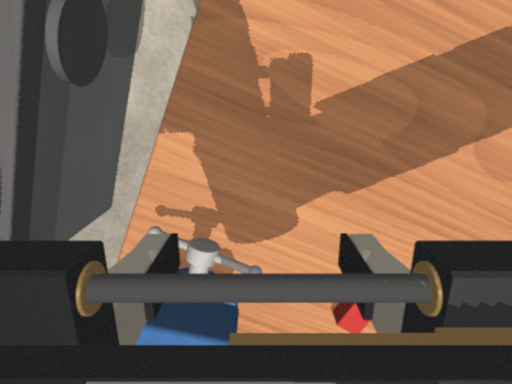

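The scene view shows the tray with flats at about (327,253), the pan at (240,150) and the camera with its lens at (215,232). Next step is to locate everything from both views.

```bash
cat > h.py <<'E'
from plant import r
import cv2,numpy as np
np.set_printoptions(precision=4,suppress=True)
def K(m):
    f=192/np.tan(np.radians(m["vertical_fov"]/2)); return f,m["cx"],m["cy"]
def pts(d,m,mask=None):
    f,cx,cy=K(m); v,u=np.nonzero((d>0)&(mask if mask is not None else True))
    z=d[v,u]; c=np.c_[(u-cx)/f*z,(v-cy)/f*z,z]
    return (c-m["t"])@m["R"], u,v
def ray(m,uv):
    f,cx,cy=K(m); c=np.array([(uv[0]-cx)/f,(uv[1]-cy)/f,1.]); w=m["R"].T@c; o=-m["R"].T@m["t"]; return o,w/np.linalg.norm(w)
def tri(a,b):
    A=[];B=[]
    for m,uv in (a,b):
        o,w=ray(m,uv); P=np.eye(3)-np.outer(w,w); A.append(P);B.append(P@o)
    x=np.linalg.solve(A[0]+A[1],B[0]+B[1]); 
    res=[np.linalg.norm((np.eye(3)-np.outer(w,w))@(x-o)) for o,w in (ray(*a),ray(*b))]
    return x,res
def onz(m,uv,z):
    o,w=ray(m,uv); return o+w*(z-o[2])/w[2]
def proj(m,X):
    f,cx,cy=K(m); c=m["R"]@np.asarray(X)+m["t"]; return np.array([c[0]/c[2]*f+cx,c[1]/c[2]*f+cy])
E
python3 - <<'E'
from h import *
M={n:r.camera_model(n) for n in ("scene","side")}
D={}
for n in M: p,D[n]=r.capture(n); np.savez(f"/tmp/{n}.npz",p=p,d=D[n])
for q in ["flat1_mid","tray_mid","tray_seat","ball_center","pan","stack","lens"]:
    s={}
    for n in M:
        l=r.spot_point(n,q); s[n]=l
        print(q,n,[(np.round(x["centre"],1),round(x["score"],2)) for x in l[:7]])
    if s["scene"] and s["side"]: print("   tri",*tri((M["scene"],s["scene"][0]["centre"]),(M["side"],s["side"][0]["centre"])))
print(r.get_state()["time_s"])
E
```

```text
flat1_mid scene [(array([342.3, 244.1]), 0.97)]
flat1_mid side [(array([227. , 187.6]), 0.55)]
   tri [0.4722 0.2551 0.045 ] [np.float64(0.0015514004433611036), np.float64(0.0015514004433610344)]
tray_mid scene [(array([328.6, 255.7]), 0.81)]
tray_mid side [(array([244.9, 188.9]), 0.91), (array([313.9, 262.2]), 0.36)]
   tri [0.5346 0.2548 0.0379] [np.float64(0.007322007449345391), np.float64(0.007322007449345556)]
tray_seat scene [(array([328.2, 252.7]), 0.84)]
tray_seat side [(array([239.9, 185. ]), 0.6)]
   tri [0.5249 0.2521 0.0539] [np.float64(0.0029241694435820395), np.float64(0.0029241694435821067)]
ball_center scene [(array([323. , 252.3]), 0.58), (array([300.1, 177.9]), 0.45)]
ball_center side [(array([242.4, 188.8]), 0.43), (array([311.9, 183.1]), 0.38)]
   tri [0.5327 0.2399 0.0431] [np.float64(0.0020446831716628665), np.float64(0.002044683171662643)]
pan scene [(array([238.2, 150.5]), 0.94), (array([236.2, 146.3]), 0.57), (array([231.5,  98.3]), 0.48)]
pan side [(array([241.9, 271.7]), 0.58), (array([248.9, 264.8]), 0.25)]
   tri [ 0.5025 -0.2141  0.0136] [np.float64(0.005115746613540045), np.float64(0.0051157466135398596)]
stack scene [(array([242. , 152.9]), 0.92), (array([194.9, 189.3]), 0.71), (array([233.3, 101.1]), 0.39)]
stack side [(array([243.2, 274.5]), 0.89)]
   tri [ 0.4996 -0.2072 -0.0005] [np.float64(0.0017724361691214866), np.float64(0.0017724361691216382)]
lens scene [(array([216.4, 227.7]), 0.64)]
lens side [(array([313.7, 182.6]), 0.94)]
   tri [0.7612 0.0404 0.1587] [np.float64(0.0026078870771290867), np.float64(0.002607887077129129)]
0.95
```

Run:
```python
from h import *
for n in ("scene","side"):
    a=np.load(f"/tmp/{n}.npz"); m=r.camera_model(n)
    P,u,v=pts(a["d"],m); col=a["p"][v,u].astype(int)
    # bench plane
    s=(abs(P[:,0]-.5)<.2)&(abs(P[:,1])<.12)&(abs(P[:,2])<.015); print(n,"bench z",np.median(P[s,2]),P[s,2].std())
    def rect(name,c,rad,z0,z1,f=None):
        s=(np.hypot(P[:,0]-c[0],P[:,1]-c[1])<rad)&(P[:,2]>z0)&(P[:,2]<z1)
        if f is not None: s&=f
        if s.sum()<5: print(name,"few");return
        q=P[s]; R=cv2.minAreaRect(q[:,:2].astype(np.float32)*1000)
        print(n,name,s.sum(),"box mm",np.round(R[0],1),np.round(R[1],1),"ang",round(R[2],1),"zmed",round(np.median(q[:,2])*1000,1))
    bri=(col.min(1)>120)
    blue=(col[:,2]-col[:,0]>50)
    tc=(.525,.253)
    rect("trayblue",tc,.12,.02,.06,blue)
    s=(np.hypot(P[:,0]-tc[0],P[:,1]-tc[1])<.13)&(P[:,2]>.036)&(P[:,2]<.055)&~blue
    q=P[s]
    for sg in (0,1):
        t=q[(q[:,0]>tc[0]) if sg else (q[:,0]<tc[0]-.02)]
    for c,nm in ((( .472,.255),"f1"),((.577,.253),"f2")):
        rect(nm,c,.075,.036,.056,~blue&(abs(P[:,0]-c[0])<.03))
    rect("stack2",(.5,-.207),.12,.021,.035)
    rect("stack1",(.5,-.207),.12,.0115,.0205)
    rect("pan",(.5,-.207),.16,.0,.02,(col.max(1)<90))
    for nm,c in (("lens",(.76,.04)),):
        s=(np.hypot(P[:,0]-c[0],P[:,1]-c[1])<.15)&(P[:,2]>.02)
        print("cam",P[s].min(0),P[s].max(0))
    s=(P[:,2]>.06)&(abs(P[:,0]-.55)<.3)&(abs(P[:,1])<.45)
    # top-down map
    img=np.zeros((480,700,3),np.uint8)
    X=((P[:,1]+.45)*700).astype(int); Y=((P[:,0]-.25)*700).astype(int)
    k=(X>=0)&(X<700)&(Y>=0)&(Y<480)&(P[:,2]>-.02)
    o=np.argsort(P[k,2]); img[Y[k][o],X[k][o]]=col[k][o][:,::-1]
    cv2.imwrite(f"pics/top_{n}.png",img)
p=np.load("/tmp/scene.npz")["p"]; q=np.load("/tmp/side.npz")["p"]
big=np.hstack([cv2.resize(p[110:290,190:370],(400,400),interpolation=2)[:,:,::-1],cv2.resize(q[150:310,200:360],(400,400),interpolation=2)[:,:,::-1]])
cv2.imwrite("pics/zoom1.png",big)
```

```text
scene bench z 0.0007797302374739309 0.002486336953624214
scene trayblue 431 box mm [542.3 245. ] [ 47.4 120.1] ang 84.9 zmed 34.1
scene f1 424 box mm [481.1 254.8] [130.9  45.6] ang 80.9 zmed 46.5
scene f2 425 box mm [573.7 242.2] [125.3  39.7] ang 88.9 zmed 46.6
scene stack2 501 box mm [ 505.2 -217.2] [134.9 112.4] ang 74.8 zmed 27.6
scene stack1 338 box mm [ 506.5 -213.6] [191.1 189.5] ang 73.5 zmed 15.8
scene pan 315 box mm [ 505.8 -213.9] [190.9 177.9] ang 74.2 zmed 4.5
cam [0.6776 0.0006 0.02  ] [0.9096 0.1775 0.2447]
side bench z 0.0005605028154753729 0.0019165213023677901
side trayblue 191 box mm [526.8 238. ] [ 59.6 146.1] ang 83.8 zmed 32.6
side f1 119 box mm [473.3 256.9] [130.7  25.4] ang 80.5 zmed 46.4
side f2 106 box mm [580.4 244. ] [131.2  25.1] ang 88.6 zmed 46.6
side stack2 570 box mm [ 505.7 -216.7] [133.5  94.1] ang 75.3 zmed 27.1
side stack1 387 box mm [ 507.  -216.6] [187.4 184.5] ang 74.7 zmed 15.2
side pan 1683 box mm [ 506.4 -214.8] [196.2 188.2] ang 73.4 zmed 3.6
cam [ 0.6779 -0.0108  0.0201] [0.909  0.172  0.2414]
```

View pics/zoom1.png

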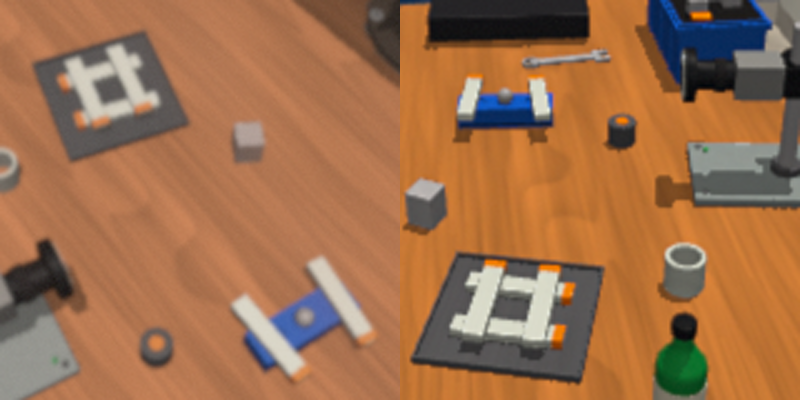

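View pics/top_scene.png

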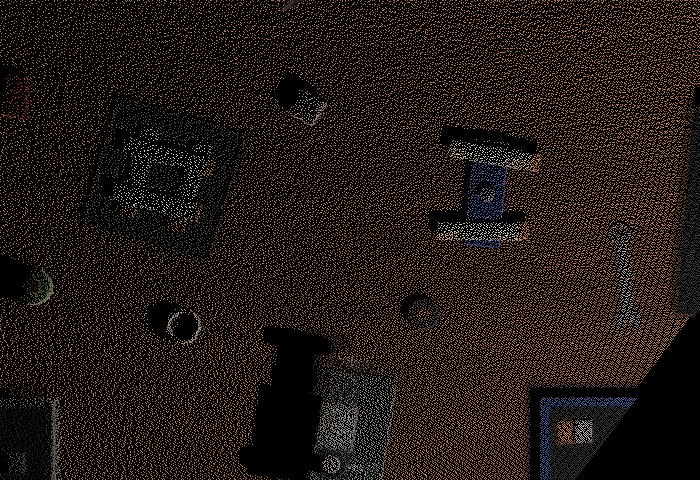

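```bash
cat >> h.py <<'E'
from scipy.spatial.transform import Rotation as Ro
def pose():
    s=r.get_state(); return s["tcp_pos"],Ro.from_euler("xyz",s["eef_rot"],degrees=True).as_matrix(),s
def go(target,jaw_yaw=None):
    """displacement to target in tool shares (x,y,z) now, and the turn about tool axes to get tool down with jaws (y) along jaw_yaw deg"""
    p,R,s=pose()
    d=R.T@(np.asarray(target)-p)/.02
    print("tcp",p,"yaxis",R[:,1],"xaxis",R[:,0],"t",round(s["time_s"],2),"w",round(s["gripper_width"],4),"F",s["contact_force"])
    print("shares now-axes dx,dy,dz:",d)
    if jaw_yaw is not None:
        best=None
        for a in (jaw_yaw,jaw_yaw+180):
            y=np.array([np.cos(np.radians(a)),np.sin(np.radians(a)),0]); x=np.array([0,0,-1.]); T=np.c_[x,y,np.cross(x,y)]
            w=Ro.from_matrix(R.T@T).as_rotvec()/.08
            d2=T.T@(np.asarray(target)-p)/.02
            print(" yaw",a,"turn shares",w,"deg",np.degrees(np.linalg.norm(w)*.08),"| shares in final axes",d2, "| j6",s["joints"][5])
E
python3 - <<'E'
from h import *
go((.5,-.2,.2),80)
m=r.camera_model("wrist"); p,R,s=pose()
c=-m["R"].T@m["t"]; print("cam pos in tool",R.T@(c-p),"cam fwd in tool",R.T@m["R"][2],"cam right in tool",R.T@m["R"][0])
for n in ("scene","side"):
    a=np.load(f"/tmp/{n}.npz"); m=r.camera_model(n)
    P,u,v=pts(a["d"],m); col=a["p"][v,u].astype(int)
    s=(np.hypot(P[:,0]-.76,P[:,1]-.06)<.2)&(P[:,2]>.10)
    q=P[s];
    for x0 in np.arange(.66,.92,.02):
        t=q[(q[:,0]>=x0)&(q[:,0]<x0+.02)]
        if len(t): print(n,round(x0,2),len(t),t.min(0)[1:],t.max(0)[1:])
    # white ring
E
```

```text
tcp [ 0.259  -0.6233  0.203 ] yaxis [-0.3836  0.9235 -0.    ] xaxis [ 0. -0. -1.] t 0.95 w 0.0878 F [0.725  0.1596 0.0949]
shares now-axes dx,dy,dz: [ 0.1488 14.9233 19.2502]
 yaw 80 turn shares [7.1034 0.0005 0.0001] deg 32.55958471701497 | shares in final axes [ 0.1485 22.9379  8.1933] | j6 -16.507352424169298
 yaw 260 turn shares [-32.1665  -0.0002   0.0007] deg 147.44041537449715 | shares in final axes [  0.1485 -22.9379  -8.1933] | j6 -16.507352424169298
cam pos in tool [-0.1806 -0.0007 -0.08  ] cam fwd in tool [0.9559 0.0004 0.2938] cam right in tool [-0.0004  1.     -0.0002]
scene 0.74 6 [0.0122 0.1802] [0.0357 0.1995]
scene 0.76 210 [0.0107 0.1323] [0.0847 0.2062]
scene 0.78 146 [0.0229 0.1428] [0.083  0.1945]
scene 0.8 140 [0.0175 0.1589] [0.0636 0.192 ]
scene 0.82 162 [0.0108 0.1411] [0.062  0.1951]
scene 0.84 210 [0.0073 0.1389] [0.0617 0.195 ]
scene 0.86 213 [0.0038 0.1432] [0.0589 0.195 ]
scene 0.88 209 [0.0006 0.1446] [0.0546 0.1952]
scene 0.9 281 [0.0113 0.1011] [0.0879 0.2447]
side 0.74 38 [0.0089 0.133 ] [0.0507 0.2008]
side 0.76 116 [0.0078 0.1341] [0.0832 0.2051]
side 0.78 75 [0.0198 0.151 ] [0.047  0.1877]
side 0.8 79 [0.0159 0.1473] [0.0574 0.1914]
side 0.82 122 [0.0043 0.1422] [0.0599 0.1932]
side 0.84 121 [0.002  0.1424] [0.06   0.1943]
side 0.86 126 [-0.      0.1439] [0.0565 0.1937]
side 0.88 111 [-0.0015  0.1436] [0.056  0.1933]
side 0.9 264 [-0.0054  0.102 ] [0.0899 0.242 ]
```

>>> arm_command([
  {"dy": 0.98, "dz": 0.81},
  {"dy": 0.98, "dz": 0.81},
  {"dy": 0.98, "dz": 0.81},
  {"dy": 0.98, "dz": 0.81},
  {"dy": 0.98, "dz": 0.81},
  {"dy": 0.98, "dz": 0.81},
  {"dy": 0.98, "dz": 0.81},
  {"dy": 0.98, "dz": 0.81},
  {"dy": 0.98, "dz": 0.81},
  {"dy": 0.98, "dz": 0.81},
  {"dy": 0.98, "dz": 0.81},
  {"dy": 0.98, "dz": 0.81},
  {"dy": 0.98, "dz": 0.81},
  {"dy": 0.98, "dz": 0.81},
  {"dy": 0.98, "dz": 0.81},
  {"dy": 0.98, "dz": 0.81},
  {"dy": 0.98, "dz": 0.81},
  {"dy": 0.98, "dz": 0.81},
  {"dy": 0.98, "dz": 0.81},
  {"dy": 0.98, "dz": 0.81},
], fingers=-1, force=25)

```text
schema error: expected keys dx, dy, dz, wx, wy, wz
```

Run:
```python
from h import *
go((.527,.25,.2),170.5)
```

```text
tcp [ 0.259  -0.6233  0.203 ] yaxis [-0.3836  0.9235 -0.    ] xaxis [ 0. -0. -1.] t 0.95 w 0.0878 F [0.725  0.1596 0.0949]
shares now-axes dx,dy,dz: [ 0.1487 35.1837 29.1289]
 yaw 170.5 turn shares [-12.6406   0.0003   0.0005] deg 57.940415411784706 | shares in final axes [ 0.1485 -6.0111 45.2798] | j6 -16.507352424169298
 yaw 350.5 turn shares [26.6293  0.0006 -0.0003] deg 122.05958464632724 | shares in final axes [  0.1485   6.0111 -45.2798] | j6 -16.507352424169298
```

>>> arm_command([
  {"dx": 0, "dy": 0.98, "dz": 0.81, "wx": 0, "wy": 0, "wz": 0},
  {"dx": 0, "dy": 0.98, "dz": 0.81, "wx": 0, "wy": 0, "wz": 0},
  {"dx": 0, "dy": 0.98, "dz": 0.81, "wx": 0, "wy": 0, "wz": 0},
  {"dx": 0, "dy": 0.98, "dz": 0.81, "wx": 0, "wy": 0, "wz": 0},
  {"dx": 0, "dy": 0.98, "dz": 0.81, "wx": 0, "wy": 0, "wz": 0},
  {"dx": 0, "dy": 0.98, "dz": 0.81, "wx": 0, "wy": 0, "wz": 0},
  {"dx": 0, "dy": 0.98, "dz": 0.81, "wx": 0, "wy": 0, "wz": 0},
  {"dx": 0, "dy": 0.98, "dz": 0.81, "wx": 0, "wy": 0, "wz": 0},
  {"dx": 0, "dy": 0.98, "dz": 0.81, "wx": 0, "wy": 0, "wz": 0},
  {"dx": 0, "dy": 0.98, "dz": 0.81, "wx": 0, "wy": 0, "wz": 0},
  {"dx": 0, "dy": 0.98, "dz": 0.81, "wx": 0, "wy": 0, "wz": 0},
  {"dx": 0, "dy": 0.98, "dz": 0.81, "wx": 0, "wy": 0, "wz": 0},
  {"dx": 0, "dy": 0.98, "dz": 0.81, "wx": 0, "wy": 0, "wz": 0},
  {"dx": 0, "dy": 0.98, "dz": 0.81, "wx": 0, "wy": 0, "wz": 0},
  {"dx": 0, "dy": 0.98, "dz": 0.81, "wx": 0, "wy": 0, "wz": 0},
  {"dx": 0, "dy": 0.98, "dz": 0.81, "wx": 0, "wy": 0, "wz": 0},
  {"dx": 0, "dy": 0.98, "dz": 0.81, "wx": 0, "wy": 0, "wz": 0},
  {"dx": 0, "dy": 0.98, "dz": 0.81, "wx": 0, "wy": 0, "wz": 0},
  {"dx": 0, "dy": 0.98, "dz": 0.81, "wx": 0, "wy": 0, "wz": 0},
  {"dx": 0, "dy": 0.98, "dz": 0.81, "wx": 0, "wy": 0, "wz": 0},
], fingers=-1, force=25)

```text
time_s: 2.62
tcp_pos: [0.4122, -0.1196, 0.204]
eef_rot: [-29.6, 89.6, -7.4]
contact_force: [0.1, 0.2, -0.8]
gripper_width: 0.0873
```

Run:
```python
from h import *
go((.527,.25,.2),170.5)
```

```text
tcp [ 0.4122 -0.1196  0.204 ] yaxis [-0.377   0.9262 -0.0036] xaxis [ 0.0072 -0.0009 -1.    ] t 2.62 w 0.0873 F [ 0.0795  0.2412 -0.7899]
shares now-axes dx,dy,dz: [ 0.2252 14.9527 12.2838]
 yaw 170.5 turn shares [-12.7299   0.049    0.0807] deg 58.351137618140065 | shares in final axes [ 0.2013 -2.6122 19.1745] | j6 -78.40513313704292
 yaw 350.5 turn shares [26.5398  0.0939 -0.057 ] deg 121.65062200220864 | shares in final axes [  0.2013   2.6122 -19.1745] | j6 -78.40513313704292
```

>>> arm_command([
  {"dx": 0, "dy": 0.73, "dz": 0.62, "wx": -0.9, "wy": 0, "wz": 0},
  {"dx": 0, "dy": 0.68, "dz": 0.67, "wx": -0.9, "wy": 0, "wz": 0},
  {"dx": 0, "dy": 0.63, "dz": 0.72, "wx": -0.9, "wy": 0, "wz": 0},
  {"dx": 0, "dy": 0.57, "dz": 0.76, "wx": -0.9, "wy": 0, "wz": 0},
  {"dx": 0, "dy": 0.51, "dz": 0.81, "wx": -0.9, "wy": 0, "wz": 0},
  {"dx": 0, "dy": 0.45, "dz": 0.84, "wx": -0.9, "wy": 0, "wz": 0},
  {"dx": 0, "dy": 0.39, "dz": 0.87, "wx": -0.9, "wy": 0, "wz": 0},
  {"dx": 0, "dy": 0.32, "dz": 0.9, "wx": -0.9, "wy": 0, "wz": 0},
  {"dx": 0, "dy": 0.25, "dz": 0.92, "wx": -0.9, "wy": 0, "wz": 0},
  {"dx": 0, "dy": 0.19, "dz": 0.93, "wx": -0.9, "wy": 0, "wz": 0},
  {"dx": 0, "dy": 0.12, "dz": 0.94, "wx": -0.9, "wy": 0, "wz": 0},
  {"dx": 0, "dy": 0.05, "dz": 0.95, "wx": -0.9, "wy": 0, "wz": 0},
  {"dx": 0, "dy": -0.02, "dz": 0.95, "wx": -0.9, "wy": 0, "wz": 0},
  {"dx": 0, "dy": -0.1, "dz": 0.95, "wx": -0.9, "wy": 0, "wz": 0},
  {"dx": 0, "dy": -0.13, "dz": 0.95, "wx": 0, "wy": 0, "wz": 0},
  {"dx": 0, "dy": -0.13, "dz": 0.95, "wx": 0, "wy": 0, "wz": 0},
  {"dx": 0, "dy": -0.13, "dz": 0.95, "wx": 0, "wy": 0, "wz": 0},
  {"dx": 0, "dy": -0.13, "dz": 0.95, "wx": 0, "wy": 0, "wz": 0},
  {"dx": 0, "dy": -0.13, "dz": 0.95, "wx": 0, "wy": 0, "wz": 0},
  {"dx": 0, "dy": 0, "dz": 0.4, "wx": 0, "wy": 0, "wz": 0},
])

```text
time_s: 4.28
tcp_pos: [0.5254, 0.2609, 0.2107]
eef_rot: [-69.7, 89.0, 12.8]
contact_force: [0.2, 0.6, 0.1]
gripper_width: 0.0879
```

Run:
```python
from h import *
go((.527,.25,.2),170.5)
m=r.camera_model("wrist"); p,d=r.capture("wrist"); np.savez("/tmp/w1.npz",p=p,d=d,**{k:np.array(v) for k,v in m.items()})
cv2.imwrite("pics/w1.png",p[:,:,::-1])
```

```text
tcp [0.5254 0.2609 0.2107] yaxis [-0.9912  0.1314 -0.0171] xaxis [ 0.0178  0.004  -0.9998] t 4.28 w 0.0879 F [0.2296 0.6026 0.1215]
shares now-axes dx,dy,dz: [ 0.5342 -0.142  -0.5334]
 yaw 170.5 turn shares [0.4264 0.083  0.2127] deg 2.2168379161109857 | shares in final axes [ 0.5351 -0.1691 -0.5245] | j6 -53.69637489862666
 yaw 350.5 turn shares [-38.8419  -0.3305   0.1289] deg 178.045694061276 | shares in final axes [0.5351 0.1691 0.5245] | j6 -53.69637489862666
```

View pics/w1.png

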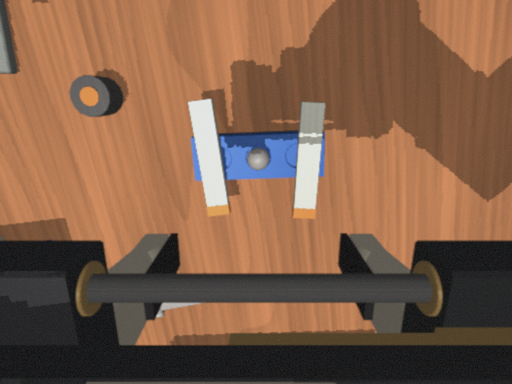

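Both flats, the tray and the ball are clear: left flat about (208,157), right flat (309,160), ball (258,158), orange ends facing +y. I'll measure them now.

```bash
cat > meas.py <<'E'
from h import *
def load(f):
    a=np.load(f); return a["p"],a["d"],{k:a[k][()] for k in("vertical_fov","cx","cy","R","t")}
E
python3 - <<'E'
from meas import *
p,d,m=load("/tmp/w1.npz")
P,u,v=pts(d,m); col=p[v,u].astype(int)
ok=(v<230)
s=ok&(abs(P[:,2])<.012)&(u>150); print("bench",np.median(P[s,2]))
blue=(col[:,2]-col[:,0]>40)
for nm,c,f in (("f2",(.58,.246),~blue),("f1",(.473,.256),~blue)):
    s=ok&f&(abs(P[:,0]-c[0])<.028)&(abs(P[:,1]-c[1])<.08)&(P[:,2]>.038)&(P[:,2]<.055)
    q=P[s]; R=cv2.minAreaRect(q[:,:2].astype(np.float32)*1000); print(nm,s.sum(),R,np.median(q[:,2]))
s=ok&blue&(abs(P[:,0]-.527)<.1)&(abs(P[:,1]-.25)<.06)&(P[:,2]>.028)&(P[:,2]<.04)
q=P[s];print("tray",s.sum(),cv2.minAreaRect(q[:,:2].astype(np.float32)*1000),np.median(q[:,2]))
s=ok&(np.hypot(P[:,0]-.527,P[:,1]-.25)<.03)&(P[:,2]>.04); q=P[s]; print("ball",q.mean(0),q.max(0))
g=[proj(m,(x,y,.045)) for x,y in ((.58,.244),(.473,.257))]; print(g)
E
```

```text
bench -0.001129029034474689
f2 2694 ((580.74169921875, 241.36373901367188), (129.9095001220703, 25.673294067382812), 89.40968322753906) 0.04477042727760016
f1 2700 ((472.8306884765625, 258.4052734375), (130.12405395507812, 25.92121124267578), 80.3094253540039) 0.044869071136687554
tray 3223 ((527.4137573242188, 246.5206298828125), (50.51751708984375, 149.614501953125), 84.8045425415039) 0.03270973243024109
ball [0.5273 0.245  0.0507] [0.5394 0.2581 0.056 ]
[array([210.3986, 162.6475]), array([307.8497, 161.9452])]
```

Run:
```python
from h import *
go((.472,.2575,.11),170.4)
```

```text
tcp [0.5253 0.2614 0.2105] yaxis [-0.9913  0.1307 -0.0169] xaxis [ 0.0176  0.0039 -0.9998] t 4.33 w 0.0878 F [1.3814 1.0901 0.4841]
shares now-axes dx,dy,dz: [ 4.9748  2.7014 -0.574 ]
 yaw 170.4 turn shares [0.4558 0.0813 0.2103] deg 2.3307914855122727 | shares in final axes [ 5.0233  2.5952 -0.638 ] | j6 -53.70215766114595
 yaw 350.4 turn shares [-38.8126  -0.3265   0.1262] deg 177.91087348582423 | shares in final axes [ 5.0233 -2.5952  0.638 ] | j6 -53.70215766114595
```

>>> arm_command([
  {"dx": 0, "dy": 0, "dz": 0, "wx": 0.46, "wy": 0.08, "wz": 0.21},
  {"dx": 0.8, "dy": 0.5, "dz": -0.12, "wx": 0, "wy": 0, "wz": 0},
  {"dx": 0.8, "dy": 0.5, "dz": -0.12, "wx": 0, "wy": 0, "wz": 0},
  {"dx": 0.8, "dy": 0.5, "dz": -0.12, "wx": 0, "wy": 0, "wz": 0},
  {"dx": 0.8, "dy": 0.5, "dz": -0.12, "wx": 0, "wy": 0, "wz": 0},
  {"dx": 0.8, "dy": 0.5, "dz": -0.12, "wx": 0, "wy": 0, "wz": 0},
  {"dx": 0.6, "dy": 0.1, "dz": 0, "wx": 0, "wy": 0, "wz": 0},
  {"dx": 0, "dy": 0, "dz": 0, "wx": 0, "wy": 0, "wz": 0},
], fingers=0.25)

```text
time_s: 5.0
tcp_pos: [0.4699, 0.2599, 0.115]
eef_rot: [124.1, 90.0, -156.3]
contact_force: [-0.6, -0.6, -0.5]
gripper_width: 0.0401
```

Run:
```python
from h import *
go((.472,.2575,.0475),170.4)
```

```text
tcp [0.4699 0.2599 0.115 ] yaxis [-0.9837  0.1796  0.0004] xaxis [-0.0004 -0.0002 -1.    ] t 5.0 w 0.0401 F [-0.6282 -0.6013 -0.508 ]
shares now-axes dx,dy,dz: [ 3.3736 -0.1243 -0.0972]
 yaw 170.4 turn shares [-0.1634 -0.0034 -0.0051] deg 0.7494886073918344 | shares in final axes [ 3.3736 -0.1216 -0.0997] | j6 -60.199082132018
 yaw 350.4 turn shares [39.1065 -0.008   0.0053] deg 179.2510369389923 | shares in final axes [3.3736 0.1216 0.0997] | j6 -60.199082132018
```

>>> arm_command([
  {"dx": 0.5, "dy": -0.1, "dz": -0.1, "wx": -0.15, "wy": 0, "wz": 0},
  {"dx": 0.6, "dy": -0.02, "dz": 0, "wx": 0, "wy": 0, "wz": 0},
  {"dx": 0.6, "dy": 0, "dz": 0, "wx": 0, "wy": 0, "wz": 0},
  {"dx": 0.5, "dy": 0, "dz": 0, "wx": 0, "wy": 0, "wz": 0},
  {"dx": 0, "dy": 0, "dz": 0, "wx": 0, "wy": 0, "wz": 0},
  {"dx": 0, "dy": 0, "dz": 0, "wx": 0, "wy": 0, "wz": 0},
])

```text
time_s: 5.5
tcp_pos: [0.4748, 0.258, 0.0707]
eef_rot: [-46.3, 89.8, 34.1]
contact_force: [-0.7, -0.1, 0.4]
gripper_width: 0.0329
```

Run:
```python
from h import *
go((.472,.2575,.0475),170.4)
```

```text
tcp [0.4748 0.258  0.0707] yaxis [-0.9859  0.1676 -0.0023] xaxis [ 0.0027  0.0018 -1.    ] t 5.5 w 0.0329 F [-0.7262 -0.0571  0.3741]
shares now-axes dx,dy,dz: [ 1.1578  0.1377 -0.0516]
 yaw 170.4 turn shares [-0.0102  0.0279  0.0292] deg 0.19089248566442954 | shares in final axes [ 1.1583  0.1351 -0.0489] | j6 -59.036851539929216
 yaw 350.4 turn shares [39.2596  0.0458 -0.0438] deg 179.95312955774102 | shares in final axes [ 1.1583 -0.1351  0.0489] | j6 -59.036851539929216
```

>>> arm_command([
  {"dx": 0.2, "dy": 0.14, "dz": -0.05, "wx": 0, "wy": 0, "wz": 0},
  {"dx": 0.3, "dy": 0, "dz": 0, "wx": 0, "wy": 0, "wz": 0},
  {"dx": 0.3, "dy": 0, "dz": 0, "wx": 0, "wy": 0, "wz": 0},
  {"dx": 0.25, "dy": 0, "dz": 0, "wx": 0, "wy": 0, "wz": 0},
  {"dx": 0, "dy": 0, "dz": 0, "wx": 0, "wy": 0, "wz": 0},
])

```text
time_s: 5.92
tcp_pos: [0.4731, 0.2584, 0.0496]
eef_rot: [-40.9, 89.6, 39.4]
contact_force: [-0.4, -0.2, -0.1]
gripper_width: 0.0328
```

Run:
```python
from h import *
go((.472,.2575,.0475),170.4)
p,d=r.capture("side");cv2.imwrite("pics/s2.png",cv2.resize(p[140:230,190:310],(800,600),interpolation=2)[:,:,::-1])
```

```text
tcp [0.4731 0.2584 0.0496] yaxis [-0.9858  0.1679 -0.0044] xaxis [ 0.0051  0.0042 -1.    ] t 5.92 w 0.0328 F [-0.4079 -0.2112 -0.055 ]
shares now-axes dx,dy,dz: [ 0.104   0.0459 -0.0525]
 yaw 170.4 turn shares [-0.0138  0.0629  0.0546] deg 0.38672131654737724 | shares in final axes [ 0.1045  0.0455 -0.0519] | j6 -59.26862553081818
 yaw 350.4 turn shares [39.2559  0.0857 -0.0987] deg 179.93694079880513 | shares in final axes [ 0.1045 -0.0455  0.0519] | j6 -59.26862553081818
```

View pics/s2.png

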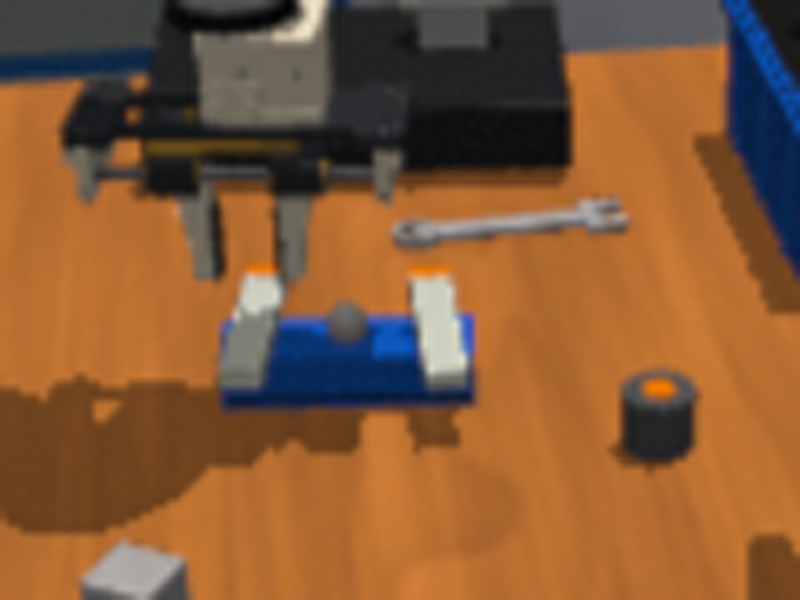

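Run:
```python
from h import *
print(r.tcp_to_tips)
P0,R,s=pose(); m=r.camera_model("side")
for w in (-.0165,.0165,-.037,.037):
    X=P0+R@np.array([.011,w,0]); uv=proj(m,X); print(X,uv,(uv-[190,140])*6.667)
for X in ((.4728,.258,.046),(.4836,.3225,.046),(.462,.193,.046)): print((proj(m,X)-[190,140])*6.667)
p,d=r.capture("side"); np.savez("/tmp/s2.npz",p=p,d=d)
Q,u,v=pts(d,m); s=(abs(Q[:,0]-.47)<.08)&(Q[:,1]>.15)&(Q[:,1]<.34)&(Q[:,2]>.05)&(Q[:,2]<.12)
q=Q[s];k=np.argsort(q[:,2]); print(np.c_[q,u[s],v[s]][k][:30])
```

```text
0.011
[0.4895 0.2557 0.0391] [231.8218 188.6912] [278.8263 324.6244]
[0.457  0.2613 0.0389] [223.5821 188.6042] [223.8921 324.0442]
[0.5098 0.2523 0.0391] [236.9507 188.7454] [313.0204 324.9855]
[0.4368 0.2647 0.0388] [218.4738 188.5502] [189.8346 323.6845]
[249.8775 314.4277]
[263.9858 264.2358]
[234.6682 369.0488]
[[  0.5291   0.2351   0.0503 242.     188.    ]
 [  0.5335   0.241    0.0513 243.     187.    ]
 [  0.538    0.2486   0.0514 244.     186.    ]
 [  0.5179   0.2428   0.0515 239.     187.    ]
 [  0.5373   0.2374   0.0529 244.     187.    ]
 [  0.5294   0.2362   0.0542 242.     187.    ]
 [  0.5255   0.2364   0.0543 241.     187.    ]
 [  0.5181   0.245    0.0548 239.     186.    ]
 [  0.5299   0.2433   0.0548 242.     186.    ]
 [  0.5304   0.2515   0.0549 242.     185.    ]
 [  0.5337   0.2413   0.0556 243.     186.    ]
 [  0.522    0.2428   0.0556 240.     186.    ]
 [  0.5258   0.2405   0.0566 241.     186.    ]
 [  0.5263   0.2476   0.0573 241.     185.    ]
 [  0.4571   0.2687   0.0736 223.     180.    ]
 [  0.453    0.2583   0.0748 222.     181.    ]
 [  0.4415   0.2545   0.0776 219.     181.    ]
 [  0.488    0.2458   0.0787 231.     181.    ]
 [  0.4919   0.2443   0.0792 232.     181.    ]
 [  0.4957   0.2435   0.0793 233.     181.    ]
 [  0.4996   0.2427   0.0794 234.     181.    ]
 [  0.4454   0.2501   0.0795 220.     181.    ]
 [  0.4574   0.2652   0.0798 223.     179.    ]
 [  0.4493   0.2481   0.0803 221.     181.    ]
 [  0.5038   0.2486   0.0805 235.     180.    ]
 [  0.4883   0.248    0.0819 231.     180.    ]
 [  0.4418   0.2527   0.0828 219.     180.    ]
 [  0.4457   0.2521   0.0829 220.     180.    ]
 [  0.4534   0.2506   0.0831 222.     180.    ]
 [  0.4496   0.2506   0.0834 221.     180.    ]]
```

Run:
```python
from h import *
p0,R,s=pose(); m=r.camera_model("wrist")
p,d=r.capture("wrist");cv2.imwrite("pics/w2.png",p[:,:,::-1])
np.savez("/tmp/w2.npz",p=p,d=d,**{k:np.array(v) for k,v in m.items()})
for x in (.011,-.008,-.024,-.04):
  print(x,[np.round(proj(m,p0+R@np.array([x,w,0])),0) for w in (-.0165,.0165)])
Q,u,v=pts(d,m); L=(Q-p0)@R
s=(abs(L[:,1])<.06)&(abs(L[:,2])<.03)&(L[:,0]>-.09)&(L[:,0]<.02)
print(np.histogram(L[s,0],bins=np.arange(-.09,.021,.01)))
```

```text
0.011 [array([233., 226.]), array([284., 226.])]
-0.008 [array([231., 239.]), array([287., 239.])]
-0.024 [array([229., 251.]), array([289., 251.])]
-0.04 [array([226., 266.]), array([292., 266.])]
(array([ 361,  279,  758,  664,  748,  689,  287,    0,  519, 3874, 3466]), array([-0.09, -0.08, -0.07, -0.06, -0.05, -0.04, -0.03, -0.02, -0.01,
       -0.  ,  0.01,  0.02]))
```

View pics/w2.png

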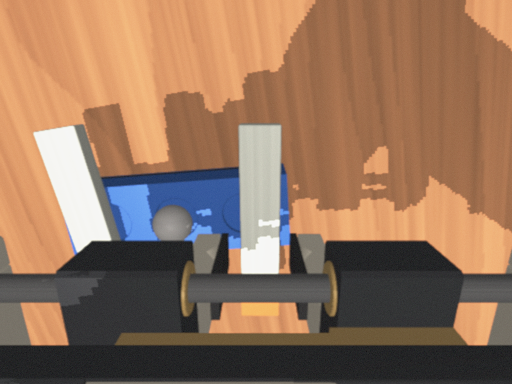

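The picture and depth agree that the visible fingertips sit about 24 mm behind the reported TCP. The text says 11 mm ahead. So the fingers are still above the flat, and I'll descend in small steps, watching force and depth.

>>> arm_command([
  {"dx": 0.15, "dy": 0.03, "dz": -0.04, "wx": 0, "wy": 0.05, "wz": 0.05},
  {"dx": 0.15, "dy": 0, "dz": 0, "wx": 0, "wy": 0, "wz": 0},
  {"dx": 0.15, "dy": 0, "dz": 0, "wx": 0, "wy": 0, "wz": 0},
  {"dx": 0, "dy": 0, "dz": 0, "wx": 0, "wy": 0, "wz": 0},
])

```text
time_s: 6.4
tcp_pos: [0.4733, 0.2586, 0.0416]
eef_rot: [-31.3, 89.8, 49.1]
contact_force: [0.4, 0.3, -0.3]
gripper_width: 0.0326
```

```bash
cat > tips.py <<'E'
from h import *
def tips():
    p0,R,s=pose(); m=r.camera_model("wrist"); p,d=r.capture("wrist")
    Q,u,v=pts(d,m); L=(Q-p0)@R
    # finger surfaces: nearer than anything on bench
    k=(abs(L[:,2])<.015)&(abs(L[:,1])<.05)&(L[:,0]>-.1)&(p[v,u].max(1)<140)
    print("hist",list(zip(np.arange(-60,20,4),np.histogram(L[k,0]*1000,bins=np.arange(-60,21,4))[0])))
    return p,d,m,L
if __name__=="__main__":
    go((.472,.2575,.0115),170.4); tips()
    m=r.camera_model("side"); p,d=r.capture("side"); Q,u,v=pts(d,m)
    s=(abs(Q[:,0]-.47)<.035)&(Q[:,1]>.22)&(Q[:,1]<.30)&(Q[:,2]>.05)&(Q[:,2]<.12); print("lowest finger z",np.sort(Q[s,2])[:8])
    cv2.imwrite("pics/s3.png",cv2.resize(p[140:230,190:310],(800,600),interpolation=2)[:,:,::-1])
E
python3 tips.py
```

```text
tcp [0.4733 0.2586 0.0416] yaxis [-0.9859  0.1674 -0.0017] xaxis [ 0.0022  0.0025 -1.    ] t 6.4 w 0.0326 F [ 0.4244  0.2961 -0.3223]
shares now-axes dx,dy,dz: [ 1.5056  0.0576 -0.0702]
 yaw 170.4 turn shares [-0.0078  0.0354  0.0215] deg 0.19322129105397295 | shares in final axes [ 1.5058  0.055  -0.0659] | j6 -59.12154301025481
 yaw 350.4 turn shares [39.262   0.0338 -0.0556] deg 179.9641998980223 | shares in final axes [ 1.5058 -0.055   0.0659] | j6 -59.12154301025481
hist [(np.int64(-60), np.int64(277)), (np.int64(-56), np.int64(260)), (np.int64(-52), np.int64(220)), (np.int64(-48), np.int64(218)), (np.int64(-44), np.int64(320)), (np.int64(-40), np.int64(280)), (np.int64(-36), np.int64(268)), (np.int64(-32), np.int64(237)), (np.int64(-28), np.int64(97)), (np.int64(-24), np.int64(20)), (np.int64(-20), np.int64(0)), (np.int64(-16), np.int64(0)), (np.int64(-12), np.int64(48)), (np.int64(-8), np.int64(127)), (np.int64(-4), np.int64(89)), (np.int64(0), np.int64(23)), (np.int64(4), np.int64(5)), (np.int64(8), np.int64(69)), (np.int64(12), np.int64(8)), (np.int64(16), np.int64(0))]
lowest finger z [0.0502 0.0509 0.066  0.0662 0.0674 0.068  0.0686 0.0692]
```

View pics/s3.png

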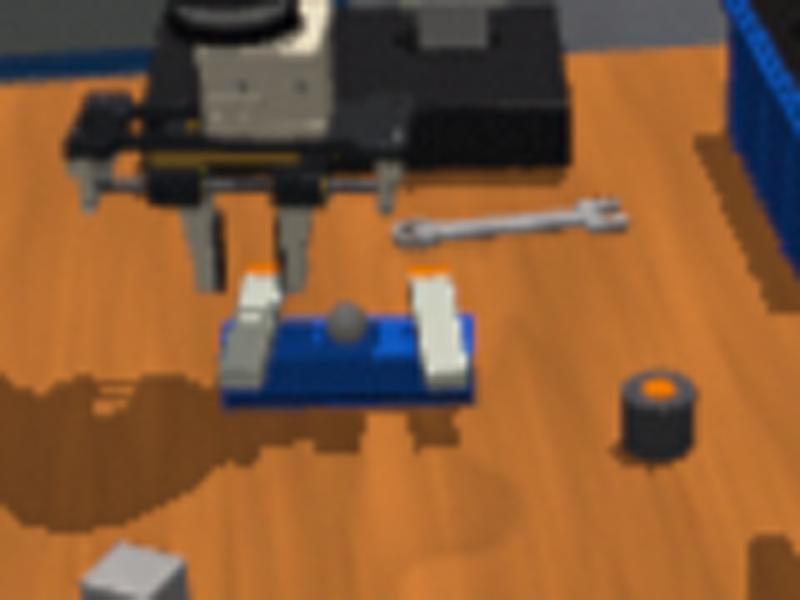

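>>> arm_command([
  {"dx": 0.25, "dy": 0.05, "dz": -0.06, "wx": 0, "wy": 0.03, "wz": 0.02},
  {"dx": 0.25, "dy": 0, "dz": 0, "wx": 0, "wy": 0, "wz": 0},
  {"dx": 0.25, "dy": 0, "dz": 0, "wx": 0, "wy": 0, "wz": 0},
  {"dx": 0.25, "dy": 0, "dz": 0, "wx": 0, "wy": 0, "wz": 0},
  {"dx": 0.2, "dy": 0, "dz": 0, "wx": 0, "wy": 0, "wz": 0},
  {"dx": 0, "dy": 0, "dz": 0, "wx": 0, "wy": 0, "wz": 0},
])

```text
time_s: 7.0
tcp_pos: [0.4722, 0.2577, 0.0156]
eef_rot: [-30.0, 89.9, 50.4]
contact_force: [0.0, -0.6, -0.5]
gripper_width: 0.0326
```

```bash
python3 tips.py
```

```text
tcp [0.4722 0.2577 0.0156] yaxis [-0.9859  0.1673 -0.0004] xaxis [ 0.0006  0.0007 -1.    ] t 7.0 w 0.0326 F [ 0.0365 -0.5778 -0.5453]
shares now-axes dx,dy,dz: [ 0.2037  0.0078 -0.0106]
 yaw 170.4 turn shares [-0.0069  0.0096  0.0055] deg 0.05978981732396174 | shares in final axes [ 0.2037  0.0077 -0.0104] | j6 -59.14084220483255
 yaw 350.4 turn shares [39.263   0.0087 -0.0151] deg 179.96858218020566 | shares in final axes [ 0.2037 -0.0077  0.0104] | j6 -59.14084220483255
hist [(np.int64(-60), np.int64(274)), (np.int64(-56), np.int64(263)), (np.int64(-52), np.int64(226)), (np.int64(-48), np.int64(203)), (np.int64(-44), np.int64(309)), (np.int64(-40), np.int64(280)), (np.int64(-36), np.int64(272)), (np.int64(-32), np.int64(285)), (np.int64(-28), np.int64(146)), (np.int64(-24), np.int64(51)), (np.int64(-20), np.int64(39)), (np.int64(-16), np.int64(30)), (np.int64(-12), np.int64(0)), (np.int64(-8), np.int64(0)), (np.int64(-4), np.int64(0)), (np.int64(0), np.int64(0)), (np.int64(4), np.int64(0)), (np.int64(8), np.int64(0)), (np.int64(12), np.int64(1)), (np.int64(16), np.int64(12))]
lowest finger z [0.05   0.0503 0.0507 0.0509 0.0511 0.0521 0.0523 0.0529]
```

View pics/s3.png

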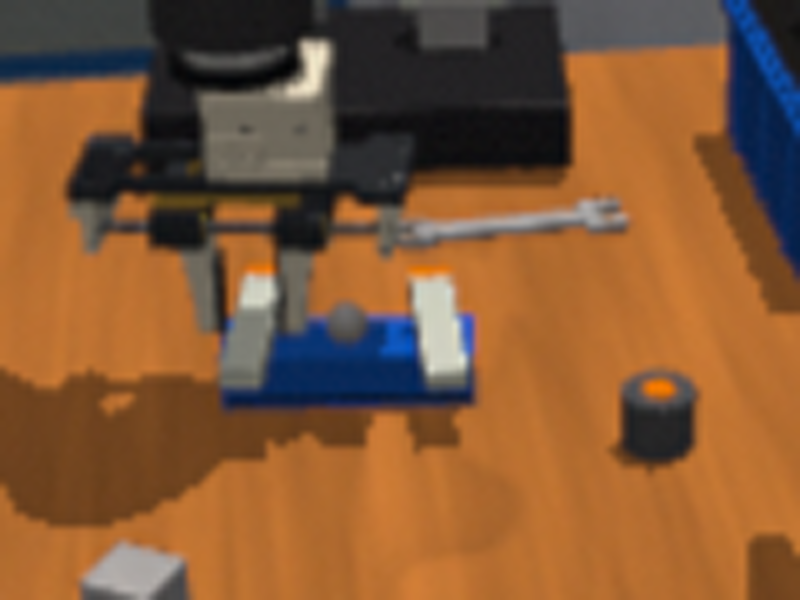

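>>> arm_command([
  {"dx": 0.17, "dy": 0, "dz": 0, "wx": 0, "wy": 0, "wz": 0},
  {"dx": 0, "dy": 0, "dz": 0, "wx": 0, "wy": 0, "wz": 0},
  {"dx": 0, "dy": 0, "dz": 0, "wx": 0, "wy": 0, "wz": 0},
])

```text
time_s: 7.35
tcp_pos: [0.4729, 0.2583, 0.013]
eef_rot: [-38.2, 89.9, 42.2]
contact_force: [-0.3, 0.8, 1.5]
gripper_width: 0.0329
```

>>> arm_command([
  {"dx": 0, "dy": 0, "dz": 0, "wx": 0, "wy": 0, "wz": 0},
  {"dx": 0, "dy": 0, "dz": 0, "wx": 0, "wy": 0, "wz": 0},
  {"dx": 0, "dy": 0, "dz": 0, "wx": 0, "wy": 0, "wz": 0},
  {"dx": 0, "dy": 0, "dz": 0, "wx": 0, "wy": 0, "wz": 0},
  {"dx": 0, "dy": 0, "dz": 0, "wx": 0, "wy": 0, "wz": 0},
], fingers=1, force=25)

```text
time_s: 7.77
tcp_pos: [0.4729, 0.2583, 0.0133]
eef_rot: [-34.7, 89.8, 45.7]
contact_force: [-0.0, 0.1, -1.1]
gripper_width: 0.0243
```

>>> arm_command([
  {"dx": -0.2, "dy": 0, "dz": 0, "wx": 0, "wy": 0, "wz": 0},
  {"dx": -0.4, "dy": 0, "dz": 0, "wx": 0, "wy": 0, "wz": 0},
  {"dx": -0.5, "dy": 0, "dz": 0, "wx": 0, "wy": 0, "wz": 0},
  {"dx": -0.5, "dy": 0, "dz": 0, "wx": 0, "wy": 0, "wz": 0},
  {"dx": -0.5, "dy": 0, "dz": 0, "wx": 0, "wy": 0, "wz": 0},
  {"dx": -0.5, "dy": 0, "dz": 0, "wx": 0, "wy": 0, "wz": 0},
  {"dx": -0.5, "dy": 0, "dz": 0, "wx": 0, "wy": 0, "wz": 0},
  {"dx": -0.5, "dy": 0, "dz": 0, "wx": 0, "wy": 0, "wz": 0},
])

```text
time_s: 8.43
tcp_pos: [0.472, 0.2573, 0.092]
eef_rot: [-39.3, 89.9, 41.0]
contact_force: [-0.7, 0.2, -0.6]
gripper_width: 0.0248
```

Run:
```python
from h import *
go((.506,-.2145,.13),74)
p,d=r.capture("side");np.savez("/tmp/s4.npz",p=p,d=d)
q,d=r.capture("wrist");cv2.imwrite("pics/sw4.png",np.hstack([cv2.resize(p[130:230,190:310],(400,334),interpolation=2),cv2.resize(q,(400,334))])[:,:,::-1])
```

```text
tcp [0.472  0.2573 0.092 ] yaxis [-0.9859  0.1671 -0.0007] xaxis [ 0.0008  0.0007 -1.    ] t 8.43 w 0.0248 F [-0.7304  0.1824 -0.5991]
shares now-axes dx,dy,dz: [ -1.9142  -5.6211 -22.9719]
 yaw 74 turn shares [21.0265  0.0145 -0.0023] deg 96.37856493042031 | shares in final axes [ -1.8995 -22.2069   8.1374] | j6 -59.13576621548206
 yaw 254 turn shares [-18.2434   0.0022   0.014 ] deg 83.6214660700945 | shares in final axes [-1.8995 22.2069 -8.1374] | j6 -59.13576621548206
```

View pics/sw4.png

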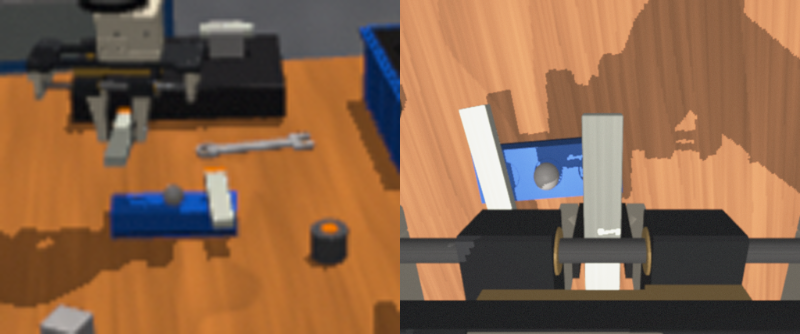

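>>> arm_command([
  {"dx": -0.2, "dy": -0.1, "dz": -0.44, "wx": 0.5, "wy": 0, "wz": 0},
  {"dx": -0.2, "dy": -0.26, "dz": -0.86, "wx": 1, "wy": 0, "wz": 0},
  {"dx": -0.2, "dy": -0.33, "dz": -0.84, "wx": 1, "wy": 0, "wz": 0},
  {"dx": 0, "dy": -0.4, "dz": -0.81, "wx": 1, "wy": 0, "wz": 0},
  {"dx": 0, "dy": -0.46, "dz": -0.77, "wx": 1, "wy": 0, "wz": 0},
  {"dx": 0, "dy": -0.52, "dz": -0.73, "wx": 1, "wy": 0, "wz": 0},
  {"dx": 0, "dy": -0.58, "dz": -0.69, "wx": 1, "wy": 0, "wz": 0},
  {"dx": 0, "dy": -0.63, "dz": -0.64, "wx": 1, "wy": 0, "wz": 0},
  {"dx": 0, "dy": -0.68, "dz": -0.59, "wx": 1, "wy": 0, "wz": 0},
  {"dx": 0, "dy": -0.72, "dz": -0.53, "wx": 1, "wy": 0, "wz": 0},
  {"dx": 0, "dy": -0.76, "dz": -0.47, "wx": 1, "wy": 0, "wz": 0},
  {"dx": 0, "dy": -0.8, "dz": -0.41, "wx": 1, "wy": 0, "wz": 0},
  {"dx": 0, "dy": -0.83, "dz": -0.35, "wx": 1, "wy": 0, "wz": 0},
  {"dx": 0, "dy": -0.86, "dz": -0.28, "wx": 1, "wy": 0, "wz": 0},
  {"dx": 0, "dy": -0.88, "dz": -0.21, "wx": 1, "wy": 0, "wz": 0},
  {"dx": 0, "dy": -0.89, "dz": -0.14, "wx": 1, "wy": 0, "wz": 0},
  {"dx": 0, "dy": -0.9, "dz": -0.07, "wx": 1, "wy": 0, "wz": 0},
  {"dx": 0, "dy": -0.9, "dz": 0, "wx": 1, "wy": 0, "wz": 0},
  {"dx": 0, "dy": -0.7, "dz": 0.08, "wx": 1, "wy": 0, "wz": 0},
  {"dx": 0, "dy": -0.4, "dz": 0.1, "wx": 0.5, "wy": 0, "wz": 0},
])

```text
time_s: 10.2
tcp_pos: [0.4892, -0.0927, 0.1032]
eef_rot: [83.5, 89.6, 72.7]
contact_force: [0.7, -0.0, -1.3]
gripper_width: 0.0248
```

Run:
```python
from h import *
go((.4964,-.2481,.1),74)
```

```text
tcp [ 0.4892 -0.0927  0.1032] yaxis [0.188  0.9821 0.0072] xaxis [ 0.0021  0.0069 -1.    ] t 10.2 w 0.0248 F [ 0.6684 -0.026  -1.3081]
shares now-axes dx,dy,dz: [ 0.1061 -7.5665  1.8129]
 yaw 74 turn shares [ 1.1265  0.0061 -0.0898] deg 5.180081366803027 | shares in final axes [ 0.1587 -7.3717  2.4866] | j6 -112.16480368753278
 yaw 254 turn shares [-38.1431   0.1371   0.0094] deg 174.83639475050845 | shares in final axes [ 0.1587  7.3717 -2.4866] | j6 -112.16480368753278
```

>>> arm_command([
  {"dx": 0, "dy": -0.85, "dz": 0.22, "wx": 0.6, "wy": 0, "wz": -0.09},
  {"dx": 0, "dy": -0.85, "dz": 0.26, "wx": 0.5, "wy": 0, "wz": 0},
  {"dx": 0, "dy": -0.85, "dz": 0.29, "wx": 0, "wy": 0, "wz": 0},
  {"dx": 0, "dy": -0.85, "dz": 0.29, "wx": 0, "wy": 0, "wz": 0},
  {"dx": 0, "dy": -0.85, "dz": 0.29, "wx": 0, "wy": 0, "wz": 0},
  {"dx": 0, "dy": -0.85, "dz": 0.29, "wx": 0, "wy": 0, "wz": 0},
  {"dx": 0, "dy": -0.85, "dz": 0.29, "wx": 0, "wy": 0, "wz": 0},
  {"dx": 0, "dy": -0.85, "dz": 0.29, "wx": 0, "wy": 0, "wz": 0},
  {"dx": 0, "dy": -0.3, "dz": 0.1, "wx": 0, "wy": 0, "wz": 0},
  {"dx": 0, "dy": 0, "dz": 0, "wx": 0, "wy": 0, "wz": 0},
  {"dx": 0, "dy": 0, "dz": 0, "wx": 0, "wy": 0, "wz": 0},
])

```text
time_s: 11.12
tcp_pos: [0.4956, -0.2486, 0.1013]
eef_rot: [160.3, 89.9, 144.3]
contact_force: [-0.6, 0.8, -1.6]
gripper_width: 0.0246
```

Run:
```python
from h import *
go((.4964,-.2481,.026),74)
p0,R,s=pose()
m=r.camera_model("wrist"); p,d=r.capture("wrist");np.savez("/tmp/w5.npz",p=p,d=d,**{k:np.array(v) for k,v in m.items()})
cv2.imwrite("pics/w5.png",p[:,:,::-1])
Q,u,v=pts(d,m); L=(Q-p0)@R
k=(abs(L[:,1])<.0135)&(abs(L[:,2])<.08)&(L[:,0]<-.015)&(L[:,0]>-.045)
q=L[k]; print("flat in tool", k.sum(), q.min(0),q.max(0)); A=np.c_[q[:,2],np.ones(k.sum())]; print("tilt",np.linalg.lstsq(A,q[:,0],rcond=None)[0])
s=(Q[:,2]>.022)&(Q[:,2]<.034)&(np.hypot(Q[:,0]-.506,Q[:,1]+.2145)<.1)
print(s.sum())
```

```text
tcp [ 0.4956 -0.2486  0.1013] yaxis [0.2758 0.9612 0.0007] xaxis [-0.0016  0.0011 -1.    ] t 11.12 w 0.0246 F [-0.5737  0.8129 -1.5797]
shares now-axes dx,dy,dz: [3.7631 0.0323 0.0382]
 yaw 74 turn shares [-0.0025 -0.0229 -0.0082] deg 0.11228525496810748 | shares in final axes [3.7631 0.0347 0.0313] | j6 -99.52818250042088
 yaw 254 turn shares [39.2674 -0.0129  0.036 ] deg 179.98861832336365 | shares in final axes [ 3.7631 -0.0347 -0.0313] | j6 -99.52818250042088
flat in tool 8739 [-0.045  -0.0135 -0.0643] [-0.021   0.0135  0.0487]
tilt [-0.002  -0.0317]
5177
```

View pics/w5.png

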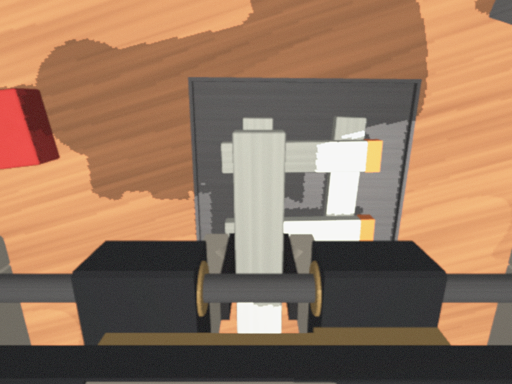

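Run:
```python
from meas import *
p,d,m=load("/tmp/w5.npz")
Q,u,v=pts(d,m); a=np.radians(-16); Rz=np.array([[np.cos(a),-np.sin(a)],[np.sin(a),np.cos(a)]])
S=np.c_[(Q[:,:2]-[.506,-.2145])@Rz,Q[:,2]]*1000
for nm,k in (("pan floor/rim",(S[:,2]>-1)&(S[:,2]<12)&(p[v,u].max(1)<110)&(abs(S[:,0])<105)&(abs(S[:,1])<105)&(v<235)),
 ("l2 -x",(S[:,2]>21)&(S[:,2]<32)&(abs(S[:,0]+35)<20)&(abs(S[:,1])<80)),
 ("l2 +x",(S[:,2]>21)&(S[:,2]<32)&(abs(S[:,0]-35)<20)&(abs(S[:,1])<80)),
 ("l1 +y",(S[:,2]>10)&(S[:,2]<20)&(abs(S[:,1]-35)<20)&(abs(S[:,0])<80)&(v<235))):
    R=cv2.minAreaRect(S[k,:2].astype(np.float32)); print(nm,k.sum(),R,np.median(S[k,2]),np.percentile(S[k],[1,99],axis=0)[:,:2].ravel())
```

```text
pan floor/rim 15477 ((-24.902873992919922, 0.6388320922851562), (190.002197265625, 140.18666076660156), 89.91865539550781) 1.928807386279121 [-94.2378 -92.7511  36.5587  92.9462]
l2 -x 3312 ((-33.56955337524414, -1.9555282592773438), (25.557096481323242, 130.15769958496094), 0.7156945466995239) 25.82282575449441 [-46.4303 -66.0212 -21.6924  61.7503]
l2 +x 1919 ((31.554885864257812, -1.0255279541015625), (20.57082748413086, 129.75872802734375), 1.0441149473190308) 25.713468678642027 [ 20.5749 -64.7388  40.4253  62.922 ]
l1 +y 2102 ((-21.16265869140625, 34.746097564697266), (86.76844787597656, 39.108333587646484), 0.0726165845990181) 13.820553416471046 [-63.7965  20.8842  21.689   51.3689]
```

>>> arm_command([
  {"dx": 0.6, "dy": 0.03, "dz": 0.03, "wx": 0, "wy": -0.02, "wz": 0},
  {"dx": 0.8, "dy": 0, "dz": 0, "wx": 0, "wy": 0, "wz": 0},
  {"dx": 0.8, "dy": 0, "dz": 0, "wx": 0, "wy": 0, "wz": 0},
  {"dx": 0.8, "dy": 0, "dz": 0, "wx": 0, "wy": 0, "wz": 0},
  {"dx": 0.6, "dy": 0, "dz": 0, "wx": 0, "wy": 0, "wz": 0},
  {"dx": 0.2, "dy": 0, "dz": 0, "wx": 0, "wy": 0, "wz": 0},
  {"dx": 0, "dy": 0, "dz": 0, "wx": 0, "wy": 0, "wz": 0},
  {"dx": 0, "dy": 0, "dz": 0, "wx": 0, "wy": 0, "wz": 0},
])

```text
time_s: 11.83
tcp_pos: [0.4985, -0.241, 0.0248]
eef_rot: [23.2, 89.8, 7.7]
contact_force: [-0.3, -0.4, -1.4]
gripper_width: 0.0248
```

Run:
```python
from h import *
go((.4964,-.2481,.0073),74)
```

```text
tcp [ 0.4985 -0.241   0.0248] yaxis [0.2673 0.9636 0.0017] xaxis [ 0.0043  0.0006 -1.    ] t 11.83 w 0.0248 F [-0.2785 -0.4438 -1.4459]
shares now-axes dx,dy,dz: [ 0.8767 -0.3712 -0.0097]
 yaw 74 turn shares [ 0.1077  0.0499 -0.0217] deg 0.5529687520955402 | shares in final axes [ 0.8773 -0.3697 -0.003 ] | j6 -99.86464820381495
 yaw 254 turn shares [-39.1621   0.034    0.0781] deg 179.50641766178015 | shares in final axes [0.8773 0.3697 0.003 ] | j6 -99.86464820381495
```

>>> arm_command([
  {"dx": 0.1, "dy": -0.2, "dz": 0, "wx": 0.1, "wy": 0.05, "wz": -0.02},
  {"dx": 0.15, "dy": -0.17, "dz": 0, "wx": 0, "wy": 0, "wz": 0},
  {"dx": 0.15, "dy": 0, "dz": 0, "wx": 0, "wy": 0, "wz": 0},
  {"dx": 0.1, "dy": 0, "dz": 0, "wx": 0, "wy": 0, "wz": 0},
  {"dx": 0, "dy": 0, "dz": 0, "wx": 0, "wy": 0, "wz": 0},
  {"dx": 0, "dy": 0, "dz": 0, "wx": 0, "wy": 0, "wz": 0},
])

```text
time_s: 12.33
tcp_pos: [0.4986, -0.2488, 0.0171]
eef_rot: [5.5, 89.7, -10.5]
contact_force: [-0.1, -0.5, -1.2]
gripper_width: 0.0246
```

Run:
```python
from h import *
go((.4964,-.2481,.0073),74)
```

```text
tcp [ 0.4986 -0.2488  0.0171] yaxis [0.2749 0.9615 0.0005] xaxis [ 0.0047 -0.0009 -1.    ] t 12.33 w 0.0246 F [-0.1354 -0.5383 -1.1597]
shares now-axes dx,dy,dz: [ 0.4878  0.0056 -0.1158]
 yaw 74 turn shares [ 0.0095  0.0594 -0.0057] deg 0.27705047103159824 | shares in final axes [ 0.4883  0.0057 -0.1135] | j6 -99.60288302099092
 yaw 254 turn shares [-39.2603   0.009    0.0933] deg 179.95630648936202 | shares in final axes [ 0.4883 -0.0057  0.1135] | j6 -99.60288302099092
```

>>> arm_command([
  {"dx": 0.15, "dy": 0, "dz": -0.1, "wx": 0, "wy": 0.06, "wz": 0},
  {"dx": 0.12, "dy": 0, "dz": 0, "wx": 0, "wy": 0, "wz": 0},
  {"dx": 0.1, "dy": 0, "dz": 0, "wx": 0, "wy": 0, "wz": 0},
  {"dx": 0, "dy": 0, "dz": 0, "wx": 0, "wy": 0, "wz": 0},
])

```text
time_s: 12.67
tcp_pos: [0.4965, -0.2484, 0.0093]
eef_rot: [83.2, 90.0, 67.2]
contact_force: [0.2, -0.1, -1.0]
gripper_width: 0.0245
```

Run:
```python
from h import *
go((.4964,-.2481,.0073),74)
```

```text
tcp [ 0.4965 -0.2484  0.0093] yaxis [0.2753 0.9614 0.0006] xaxis [ 0.0002  0.0005 -1.    ] t 12.67 w 0.0245 F [ 0.1605 -0.076  -0.9741]
shares now-axes dx,dy,dz: [ 0.0978  0.012  -0.0107]
 yaw 74 turn shares [ 0.0041  0.0009 -0.0072] deg 0.03847967795076711 | shares in final axes [ 0.0978  0.012  -0.0107] | j6 -99.55313327196848
 yaw 254 turn shares [-39.2658   0.0114   0.0014] deg 179.98098622478005 | shares in final axes [ 0.0978 -0.012   0.0107] | j6 -99.55313327196848
```

>>> arm_command([
  {"dx": 0.05, "dy": 0, "dz": 0, "wx": 0, "wy": 0, "wz": 0},
  {"dx": 0, "dy": 0, "dz": 0, "wx": 0, "wy": 0, "wz": 0},
])

```text
time_s: 12.83
tcp_pos: [0.4964, -0.2483, 0.0079]
eef_rot: [128.3, 90.0, 112.4]
contact_force: [-0.8, -0.1, -0.6]
gripper_width: 0.0249
```

>>> arm_command([
  {"dx": 0.05, "dy": 0, "dz": 0, "wx": 0, "wy": 0, "wz": 0},
  {"dx": 0, "dy": 0, "dz": 0, "wx": 0, "wy": 0, "wz": 0},
])

```text
time_s: 13.0
tcp_pos: [0.4965, -0.2483, 0.0068]
eef_rot: [130.2, 90.0, 114.3]
contact_force: [-0.3, -0.9, -0.6]
gripper_width: 0.0244
```

>>> arm_command([
  {"dx": 0.04, "dy": 0, "dz": 0, "wx": 0, "wy": 0, "wz": 0},
  {"dx": 0, "dy": 0, "dz": 0, "wx": 0, "wy": 0, "wz": 0},
])

```text
time_s: 13.17
tcp_pos: [0.4967, -0.2484, 0.0063]
eef_rot: [92.2, 90.0, 76.3]
contact_force: [-0.3, 0.4, -0.7]
gripper_width: 0.0246
```

Run:
```python
from h import *
go((.4964,-.2481,.0073),74)
p,d=r.capture("side");cv2.imwrite("pics/s6.png",cv2.resize(p[230:320,190:310],(800,600),interpolation=2)[:,:,::-1])
m=r.camera_model("side"); Q,u,v=pts(d,m)
```

```text
tcp [ 0.4967 -0.2484  0.0063] yaxis [0.2749 0.9615 0.0004] xaxis [ 0.0001  0.0004 -1.    ] t 13.17 w 0.0246 F [-0.3206  0.4256 -0.6995]
shares now-axes dx,dy,dz: [-0.0518  0.0088 -0.0176]
 yaw 74 turn shares [ 0.0102 -0.0002 -0.0046] deg 0.05112233716634742 | shares in final axes [-0.0518  0.0087 -0.0176] | j6 -99.55140148969873
 yaw 254 turn shares [-39.2597   0.0072  -0.0003] deg 179.95340282580483 | shares in final axes [-0.0518 -0.0087  0.0176] | j6 -99.55140148969873
```

View pics/s6.png

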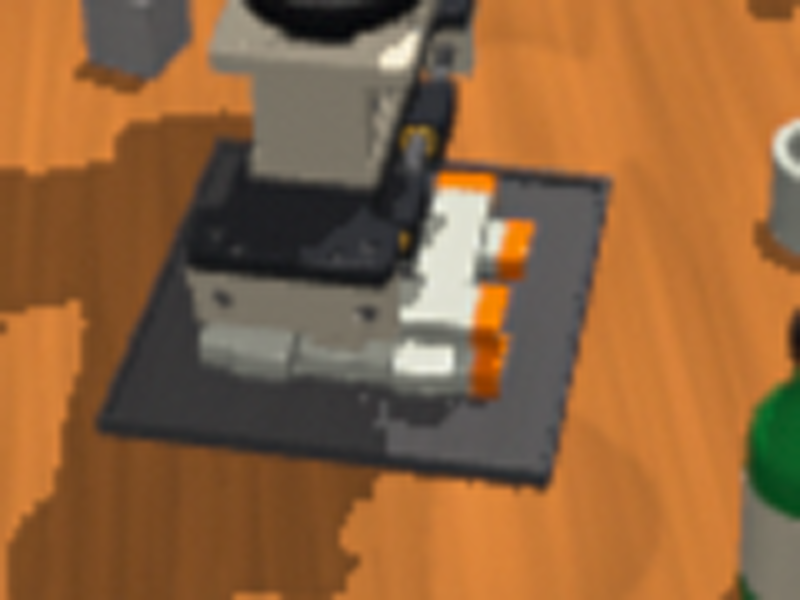

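>>> arm_command([
  {"dx": 0.04, "dy": 0, "dz": 0, "wx": 0, "wy": 0, "wz": 0},
  {"dx": 0, "dy": 0, "dz": 0, "wx": 0, "wy": 0, "wz": 0},
])

```text
time_s: 13.38
tcp_pos: [0.4969, -0.2484, 0.0064]
eef_rot: [25.0, 90.0, 9.0]
contact_force: [0.9, -0.0, -0.5]
gripper_width: 0.0246
```

>>> arm_command([
  {"dx": 0.04, "dy": 0, "dz": 0, "wx": 0, "wy": 0, "wz": 0},
  {"dx": 0, "dy": 0, "dz": 0, "wx": 0, "wy": 0, "wz": 0},
])

```text
time_s: 13.55
tcp_pos: [0.4972, -0.2484, 0.0063]
eef_rot: [9.9, 89.9, -6.0]
contact_force: [0.4, 0.3, -1.5]
gripper_width: 0.0247
```

>>> arm_command([
  {"dx": 0, "dy": 0, "dz": 0, "wx": 0, "wy": 0, "wz": 0},
  {"dx": 0, "dy": 0, "dz": 0, "wx": 0, "wy": 0, "wz": 0},
  {"dx": 0, "dy": 0, "dz": 0, "wx": 0, "wy": 0, "wz": 0},
], fingers=0.2)

```text
time_s: 13.8
tcp_pos: [0.4975, -0.2485, 0.0062]
eef_rot: [10.0, 89.9, -5.9]
contact_force: [-0.4, 0.1, -0.2]
gripper_width: 0.0339
```

>>> arm_command([
  {"dx": -0.3, "dy": 0, "dz": 0, "wx": 0, "wy": 0, "wz": 0},
  {"dx": -0.5, "dy": 0, "dz": 0, "wx": 0, "wy": 0, "wz": 0},
  {"dx": -0.8, "dy": 0, "dz": 0, "wx": 0, "wy": 0, "wz": 0},
  {"dx": -0.8, "dy": 0, "dz": 0, "wx": 0, "wy": 0, "wz": 0},
  {"dx": -0.8, "dy": 0, "dz": 0, "wx": 0, "wy": 0, "wz": 0},
  {"dx": -0.8, "dy": 0, "dz": 0, "wx": 0, "wy": 0, "wz": 0},
  {"dx": -0.8, "dy": 0, "dz": 0, "wx": 0, "wy": 0, "wz": 0},
])

```text
time_s: 14.38
tcp_pos: [0.4949, -0.2482, 0.1064]
eef_rot: [-172.7, 89.7, 171.3]
contact_force: [0.7, 0.2, -0.1]
gripper_width: 0.0355
```

```bash
cat > pan.py <<'E'
from h import *
def pan(tag):
    m=r.camera_model("wrist"); p,d=r.capture("wrist"); cv2.imwrite(f"pics/{tag}.png",p[:,:,::-1])
    Q,u,v=pts(d,m); a=np.radians(-16); Rz=np.array([[np.cos(a),-np.sin(a)],[np.sin(a),np.cos(a)]])
    S=np.c_[(Q[:,:2]-[.506,-.2145])@Rz,Q[:,2]]*1000
    for nm,y in (("-y",-35),("+y",35)):
        k=(S[:,2]>33)&(S[:,2]<44)&(abs(S[:,1]-y)<30)&(abs(S[:,0])<80)
        if k.sum()>50:
            R=cv2.minAreaRect(S[k,:2].astype(np.float32)); print("third",nm,k.sum(),np.round(R[0],1),np.round(R[1],1),round(R[2],1),"z",np.median(S[k,2]),S[k,:2].min(0),S[k,:2].max(0))
if __name__=="__main__":
    pan("w7"); go((.5807,.2425,.1),179.2)
E
python3 pan.py
```

```text
third -y 4573 [  1.6 -35.8] [130.1  25.1] 0.1 z 37.76539846263076 [-63.4618 -48.4639] [ 66.6172 -23.1941]
tcp [ 0.497  -0.249   0.1101] yaxis [ 0.2738  0.9618 -0.0009] xaxis [ 0.0006 -0.0011 -1.    ] t 14.43 w 0.0352 F [ 1.0548 -0.7535  3.4972]
shares now-axes dx,dy,dz: [ 0.4828 24.7812 -2.7054]
 yaw 179.2 turn shares [-22.9278  -0.0029   0.0176] deg 105.09338193326893 | shares in final axes [ 0.5074 -3.8411 24.6302] | j6 -99.55603122015513
 yaw 359.2 turn shares [16.3421  0.0164  0.0027] deg 74.90666348110382 | shares in final axes [  0.5074   3.8411 -24.6302] | j6 -99.55603122015513
```

View pics/w7.png

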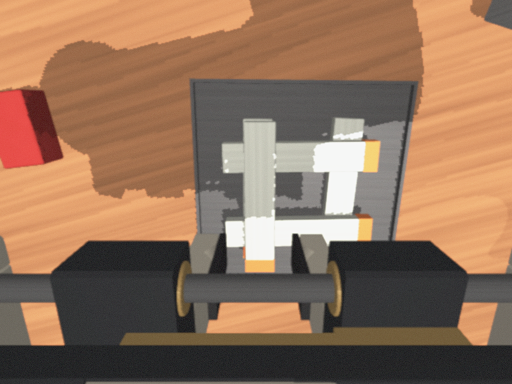

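>>> arm_command([
  {"dx": 0, "dy": 0.5, "dz": -0.05, "wx": -0.6, "wy": 0, "wz": 0},
  {"dx": 0, "dy": 0.9, "dz": -0.05, "wx": -1, "wy": 0, "wz": 0},
  {"dx": 0, "dy": 0.9, "dz": 0.03, "wx": -1, "wy": 0, "wz": 0},
  {"dx": 0, "dy": 0.89, "dz": 0.1, "wx": -1, "wy": 0, "wz": 0},
  {"dx": 0, "dy": 0.88, "dz": 0.17, "wx": -1, "wy": 0, "wz": 0},
  {"dx": 0, "dy": 0.86, "dz": 0.24, "wx": -1, "wy": 0, "wz": 0},
  {"dx": 0, "dy": 0.84, "dz": 0.31, "wx": -1, "wy": 0, "wz": 0},
  {"dx": 0, "dy": 0.82, "dz": 0.37, "wx": -1, "wy": 0, "wz": 0},
  {"dx": 0, "dy": 0.79, "dz": 0.43, "wx": -1, "wy": 0, "wz": 0},
  {"dx": 0, "dy": 0.75, "dz": 0.5, "wx": -1, "wy": 0, "wz": 0},
  {"dx": 0, "dy": 0.7, "dz": 0.56, "wx": -1, "wy": 0, "wz": 0},
  {"dx": 0, "dy": 0.66, "dz": 0.62, "wx": -1, "wy": 0, "wz": 0},
  {"dx": 0, "dy": 0.6, "dz": 0.67, "wx": -1, "wy": 0, "wz": 0},
  {"dx": 0, "dy": 0.55, "dz": 0.71, "wx": -1, "wy": 0, "wz": 0},
  {"dx": 0, "dy": 0.49, "dz": 0.75, "wx": -1, "wy": 0, "wz": 0},
  {"dx": 0, "dy": 0.43, "dz": 0.79, "wx": -1, "wy": 0, "wz": 0},
  {"dx": 0, "dy": 0.37, "dz": 0.82, "wx": -1, "wy": 0, "wz": 0},
  {"dx": 0, "dy": 0.3, "dz": 0.84, "wx": -1, "wy": 0, "wz": 0},
  {"dx": 0, "dy": 0.23, "dz": 0.87, "wx": -1, "wy": 0, "wz": 0},
  {"dx": 0, "dy": 0.16, "dz": 0.89, "wx": -1, "wy": 0, "wz": 0},
], fingers=0.25)

```text
time_s: 16.1
tcp_pos: [0.5547, 0.1115, 0.1325]
eef_rot: [-76.7, 88.6, 1.3]
contact_force: [0.1, -0.5, 0.2]
gripper_width: 0.0334
```

Run:
```python
from h import *
go((.582,.2425,.1),179.2)
```

```text
tcp [0.5547 0.1115 0.1325] yaxis [-0.9779  0.2077 -0.0239] xaxis [ 0.0246  0.0006 -0.9997] t 16.1 w 0.0334 F [ 0.0792 -0.4736  0.1909]
shares now-axes dx,dy,dz: [1.6629 0.0615 6.6797]
 yaw 179.2 turn shares [-2.4404  0.0411  0.305 ] deg 11.274399653113857 | shares in final axes [ 1.6261 -1.2759  6.5662] | j6 -44.19269765809217
 yaw 359.2 turn shares [36.8268  0.4507 -0.0608] deg 168.81447571857188 | shares in final axes [ 1.6261  1.2759 -6.5662] | j6 -44.19269765809217
```

>>> arm_command([
  {"dx": 0.1, "dy": 0, "dz": 0.8, "wx": -0.8, "wy": 0.02, "wz": 0.15},
  {"dx": 0.2, "dy": -0.08, "dz": 0.85, "wx": -0.8, "wy": 0.02, "wz": 0.15},
  {"dx": 0.2, "dy": -0.14, "dz": 0.85, "wx": -0.8, "wy": 0, "wz": 0},
  {"dx": 0.2, "dy": -0.18, "dz": 0.85, "wx": 0, "wy": 0, "wz": 0},
  {"dx": 0.2, "dy": -0.2, "dz": 0.85, "wx": 0, "wy": 0, "wz": 0},
  {"dx": 0.2, "dy": -0.2, "dz": 0.85, "wx": 0, "wy": 0, "wz": 0},
  {"dx": 0.2, "dy": -0.2, "dz": 0.8, "wx": 0, "wy": 0, "wz": 0},
  {"dx": 0, "dy": 0, "dz": 0.3, "wx": 0, "wy": 0, "wz": 0},
  {"dx": 0, "dy": 0, "dz": 0, "wx": 0, "wy": 0, "wz": 0},
])

```text
time_s: 16.85
tcp_pos: [0.5845, 0.2462, 0.1108]
eef_rot: [-53.3, 89.7, 36.3]
contact_force: [-0.1, 0.1, -0.4]
gripper_width: 0.0328
```

Run:
```python
from h import *
p0,R,s=pose()
m=r.camera_model("wrist"); p,d=r.capture("wrist"); P,u,v=pts(d,m); col=p[v,u].astype(int)
cv2.imwrite("pics/w8.png",p[:,:,::-1])
blue=(col[:,2]-col[:,0]>40)
s=~blue&(abs(P[:,0]-.58)<.028)&(abs(P[:,1]-.243)<.08)&(P[:,2]>.038)&(P[:,2]<.055)
print("f2",s.sum(),cv2.minAreaRect(P[s,:2].astype(np.float32)*1000),np.median(P[s,2]),P[s].min(0),P[s].max(0))
s=blue&(abs(P[:,0]-.527)<.1)&(abs(P[:,1]-.25)<.06)&(P[:,2]>.028)&(P[:,2]<.04)
print("tray",s.sum(),cv2.minAreaRect(P[s,:2].astype(np.float32)*1000),np.median(P[s,2]))
s=(np.hypot(P[:,0]-.527,P[:,1]-.247)<.025)&(P[:,2]>.04)&(P[:,2]<.06);print("ball",P[s].min(0),P[s].max(0))
go((.582,.2425,.013),179.2)
```

```text
f2 4752 ((581.0700073242188, 241.4906768798828), (130.389892578125, 25.249282836914062), 89.32027435302734) 0.044845069502456016 [0.568  0.1762 0.0382] [0.5944 0.3068 0.0473]
tray 7449 ((527.3318481445312, 246.64840698242188), (50.7756462097168, 149.99063110351562), 84.9032974243164) 0.03269295044464082
ball [0.5162 0.2341 0.0402] [0.5401 0.2578 0.0559]
tcp [0.5843 0.2456 0.1107] yaxis [-1.      0.0071 -0.0046] xaxis [ 0.0046  0.0034 -1.    ] t 16.9 w 0.0328 F [ 0.5364 -0.0164 -0.8171]
shares now-axes dx,dy,dz: [ 4.8818  0.1361 -0.1719]
 yaw 179.2 turn shares [0.0856 0.0431 0.0568] deg 0.5106346895819277 | shares in final axes [ 4.8829  0.1128 -0.156 ] | j6 -40.84855530366743
 yaw 359.2 turn shares [-39.1841  -0.089    0.0675] deg 179.60760612701378 | shares in final axes [ 4.8829 -0.1128  0.156 ] | j6 -40.84855530366743
```

View pics/w8.png

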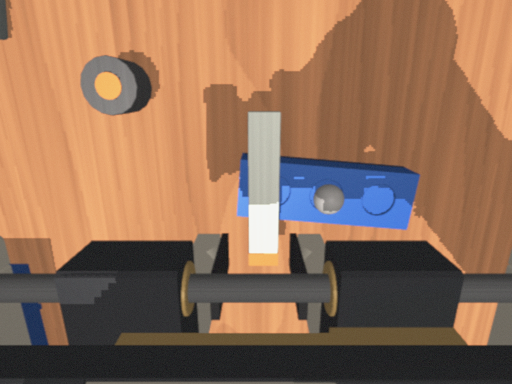

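>>> arm_command([
  {"dx": 0.4, "dy": 0.11, "dz": -0.16, "wx": 0.08, "wy": 0.04, "wz": 0.05},
  {"dx": 0.6, "dy": 0, "dz": 0, "wx": 0, "wy": 0, "wz": 0},
  {"dx": 0.7, "dy": 0, "dz": 0, "wx": 0, "wy": 0, "wz": 0},
  {"dx": 0.7, "dy": 0, "dz": 0, "wx": 0, "wy": 0, "wz": 0},
  {"dx": 0.5, "dy": 0, "dz": 0, "wx": 0, "wy": 0, "wz": 0},
  {"dx": 0.2, "dy": 0, "dz": 0, "wx": 0, "wy": 0, "wz": 0},
  {"dx": 0, "dy": 0, "dz": 0, "wx": 0, "wy": 0, "wz": 0},
])

```text
time_s: 17.48
tcp_pos: [0.5803, 0.2375, 0.0429]
eef_rot: [116.8, 89.9, -154.3]
contact_force: [0.4, 0.2, 0.2]
gripper_width: 0.0329
```

Run:
```python
from h import *
go((.5822,.2418,.013),179.2)
```

```text
tcp [0.5803 0.2375 0.0429] yaxis [-0.9998  0.0199  0.0015] xaxis [-0.0015 -0.0007 -1.    ] t 17.48 w 0.0329 F [0.4484 0.2218 0.1713]
shares now-axes dx,dy,dz: [ 1.4924 -0.093   0.2181]
 yaw 179.2 turn shares [-0.0742 -0.0092 -0.0183] deg 0.3527075422520486 | shares in final axes [ 1.4927 -0.0922  0.2164] | j6 -41.17398311257359
 yaw 359.2 turn shares [39.1957 -0.0286  0.0144] deg 179.65995530396918 | shares in final axes [ 1.4927  0.0922 -0.2164] | j6 -41.17398311257359
```

>>> arm_command([
  {"dx": 0.2, "dy": -0.09, "dz": 0.22, "wx": -0.07, "wy": 0, "wz": -0.02},
  {"dx": 0.2, "dy": 0, "dz": 0, "wx": 0, "wy": 0, "wz": 0},
  {"dx": 0.2, "dy": 0, "dz": 0, "wx": 0, "wy": 0, "wz": 0},
  {"dx": 0.2, "dy": 0, "dz": 0, "wx": 0, "wy": 0, "wz": 0},
  {"dx": 0, "dy": 0, "dz": 0, "wx": 0, "wy": 0, "wz": 0},
  {"dx": 0, "dy": 0, "dz": 0, "wx": 0, "wy": 0, "wz": 0},
])

```text
time_s: 17.98
tcp_pos: [0.5834, 0.2424, 0.0266]
eef_rot: [-80.9, 89.9, 8.3]
contact_force: [-0.5, 0.2, -0.4]
gripper_width: 0.0327
```

Run:
```python
from h import *
go((.5822,.2418,.013),179.2)
```

```text
tcp [0.5834 0.2424 0.0266] yaxis [-0.9999  0.0141 -0.0022] xaxis [ 0.0022  0.0003 -1.    ] t 17.98 w 0.0327 F [-0.4728  0.1535 -0.414 ]
shares now-axes dx,dy,dz: [ 0.6806  0.0635 -0.0295]
 yaw 179.2 turn shares [-0.0014  0.0045  0.028 ] deg 0.12998207671183232 | shares in final axes [ 0.6807  0.062  -0.0293] | j6 -41.14670925031444
 yaw 359.2 turn shares [39.2685  0.0439 -0.0071] deg 179.99372907244538 | shares in final axes [ 0.6807 -0.062   0.0293] | j6 -41.14670925031444
```

>>> arm_command([
  {"dx": 0.2, "dy": 0.06, "dz": -0.03, "wx": 0, "wy": 0, "wz": 0.03},
  {"dx": 0.2, "dy": 0, "dz": 0, "wx": 0, "wy": 0, "wz": 0},
  {"dx": 0.15, "dy": 0, "dz": 0, "wx": 0, "wy": 0, "wz": 0},
  {"dx": 0.05, "dy": 0, "dz": 0, "wx": 0, "wy": 0, "wz": 0},
  {"dx": 0, "dy": 0, "dz": 0, "wx": 0, "wy": 0, "wz": 0},
])

```text
time_s: 18.4
tcp_pos: [0.5824, 0.2421, 0.0141]
eef_rot: [-26.4, 89.9, 62.8]
contact_force: [0.1, 0.1, 0.3]
gripper_width: 0.0327
```

Run:
```python
from h import *
go((.5822,.2418,.013),179.2)
```

```text
tcp [0.5824 0.2421 0.0141] yaxis [-0.9999  0.0139 -0.0006] xaxis [ 0.0006  0.0012 -1.    ] t 18.4 w 0.0327 F [0.0512 0.1094 0.3014]
shares now-axes dx,dy,dz: [ 0.0539  0.0111 -0.0129]
 yaw 179.2 turn shares [0.0007 0.0145 0.0072] deg 0.07431784095045381 | shares in final axes [ 0.054   0.011  -0.0128] | j6 -41.02147500019768
 yaw 359.2 turn shares [-39.2692  -0.0113   0.0228] deg 179.99669149592864 | shares in final axes [ 0.054  -0.011   0.0128] | j6 -41.02147500019768
```

>>> arm_command([
  {"dx": 0.04, "dy": 0, "dz": 0, "wx": 0, "wy": 0, "wz": 0},
  {"dx": 0, "dy": 0, "dz": 0, "wx": 0, "wy": 0, "wz": 0},
  {"dx": 0, "dy": 0, "dz": 0, "wx": 0, "wy": 0, "wz": 0},
  {"dx": 0, "dy": 0, "dz": 0, "wx": 0, "wy": 0, "wz": 0},
  {"dx": 0, "dy": 0, "dz": 0, "wx": 0, "wy": 0, "wz": 0},
], fingers=1)

```text
time_s: 18.82
tcp_pos: [0.5823, 0.242, 0.0131]
eef_rot: [-13.6, 89.9, 75.6]
contact_force: [0.3, 0.5, -2.1]
gripper_width: 0.0245
```

>>> arm_command([
  {"dx": -0.2, "dy": 0, "dz": 0, "wx": 0, "wy": 0, "wz": 0},
  {"dx": -0.4, "dy": 0, "dz": 0, "wx": 0, "wy": 0, "wz": 0},
  {"dx": -0.5, "dy": 0, "dz": 0, "wx": 0, "wy": 0, "wz": 0},
  {"dx": -0.6, "dy": 0, "dz": 0, "wx": 0, "wy": 0, "wz": 0},
  {"dx": -0.6, "dy": 0, "dz": 0, "wx": 0, "wy": 0, "wz": 0},
  {"dx": -0.6, "dy": 0, "dz": 0, "wx": 0, "wy": 0, "wz": 0},
  {"dx": -0.6, "dy": 0, "dz": 0, "wx": 0, "wy": 0, "wz": 0},
  {"dx": -0.6, "dy": 0, "dz": 0, "wx": 0, "wy": 0, "wz": 0},
])

```text
time_s: 19.48
tcp_pos: [0.5811, 0.241, 0.1015]
eef_rot: [109.8, 89.9, -161.0]
contact_force: [0.1, -0.1, -1.1]
gripper_width: 0.0244
```

Run:
```python
from h import *
go((.5156,-.1809,.1),74)
p,d=r.capture("side")
q,d=r.capture("wrist");cv2.imwrite("pics/sw9.png",np.hstack([cv2.resize(p[130:230,190:310],(400,334),interpolation=2),cv2.resize(q,(400,334))])[:,:,::-1])
```

```text
tcp [0.5811 0.241  0.1015] yaxis [-0.9999  0.0143  0.0021] xaxis [-0.0022 -0.0007 -1.    ] t 19.48 w 0.0244 F [ 0.1165 -0.1359 -1.0696]
shares now-axes dx,dy,dz: [  0.0954   2.9721 -21.1389]
 yaw 74 turn shares [22.9474 -0.0313 -0.0099] deg 105.18341775051127 | shares in final axes [  0.0728 -21.1795   2.668 ] | j6 -41.03132771367803
 yaw 254 turn shares [-16.3225   0.0092  -0.0291] deg 74.8167359367649 | shares in final axes [ 0.0728 21.1795 -2.668 ] | j6 -41.03132771367803
```

View pics/sw9.png

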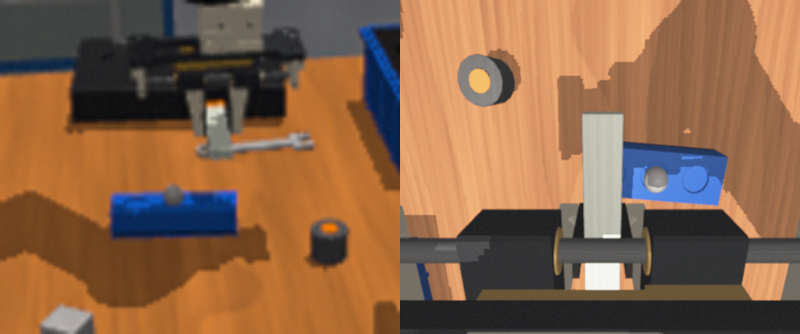

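>>> arm_command([
  {"dx": -0.1, "dy": 0.06, "dz": -0.45, "wx": 0.5, "wy": 0, "wz": 0},
  {"dx": -0.1, "dy": 0.08, "dz": -0.85, "wx": 1, "wy": 0, "wz": 0},
  {"dx": -0.1, "dy": 0, "dz": -0.85, "wx": 1, "wy": 0, "wz": 0},
  {"dx": 0, "dy": -0.06, "dz": -0.85, "wx": 1, "wy": 0, "wz": 0},
  {"dx": 0, "dy": -0.12, "dz": -0.84, "wx": 1, "wy": 0, "wz": 0},
  {"dx": 0, "dy": -0.19, "dz": -0.83, "wx": 1, "wy": 0, "wz": 0},
  {"dx": 0, "dy": -0.25, "dz": -0.81, "wx": 1, "wy": 0, "wz": 0},
  {"dx": 0, "dy": -0.32, "dz": -0.79, "wx": 1, "wy": 0, "wz": 0},
  {"dx": 0, "dy": -0.37, "dz": -0.76, "wx": 1, "wy": 0, "wz": 0},
  {"dx": 0, "dy": -0.44, "dz": -0.73, "wx": 1, "wy": 0, "wz": 0},
  {"dx": 0, "dy": -0.49, "dz": -0.7, "wx": 1, "wy": 0, "wz": 0},
  {"dx": 0, "dy": -0.55, "dz": -0.65, "wx": 1, "wy": 0, "wz": 0},
  {"dx": 0, "dy": -0.59, "dz": -0.61, "wx": 1, "wy": 0, "wz": 0},
  {"dx": 0, "dy": -0.64, "dz": -0.56, "wx": 1, "wy": 0, "wz": 0},
  {"dx": 0, "dy": -0.68, "dz": -0.51, "wx": 1, "wy": 0, "wz": 0},
  {"dx": 0, "dy": -0.72, "dz": -0.45, "wx": 1, "wy": 0, "wz": 0},
  {"dx": 0, "dy": -0.75, "dz": -0.4, "wx": 1, "wy": 0, "wz": 0},
  {"dx": 0, "dy": -0.78, "dz": -0.33, "wx": 1, "wy": 0, "wz": 0},
  {"dx": 0, "dy": -0.8, "dz": -0.28, "wx": 1, "wy": 0, "wz": 0},
  {"dx": 0, "dy": -0.82, "dz": -0.2, "wx": 1, "wy": 0, "wz": 0},
])

```text
time_s: 21.25
tcp_pos: [0.5134, -0.096, 0.1099]
eef_rot: [70.6, 89.6, 66.3]
contact_force: [0.6, -0.5, -0.6]
gripper_width: 0.0246
```

Run:
```python
from h import *
go((.5151,-.1804,.1),74)
```

```text
tcp [ 0.5134 -0.096   0.1099] yaxis [0.0746 0.9972 0.0062] xaxis [ 0.0026  0.006  -1.    ] t 21.25 w 0.0246 F [ 0.6365 -0.4707 -0.5904]
shares now-axes dx,dy,dz: [ 0.4698 -4.2028  0.3969]
 yaw 74 turn shares [ 2.5568  0.0193 -0.08  ] deg 11.725594139458027 | shares in final axes [ 0.495  -4.0314  1.2427] | j6 -104.73759681624948
 yaw 254 turn shares [-36.7129   0.118    0.0284] deg 168.2805022659142 | shares in final axes [ 0.495   4.0314 -1.2427] | j6 -104.73759681624948
```

>>> arm_command([
  {"dx": 0, "dy": -0.7, "dz": 0.07, "wx": 0.85, "wy": 0.02, "wz": -0.08},
  {"dx": 0, "dy": -0.7, "dz": 0.13, "wx": 0.85, "wy": 0, "wz": 0},
  {"dx": 0.1, "dy": -0.7, "dz": 0.2, "wx": 0.85, "wy": 0, "wz": 0},
  {"dx": 0.1, "dy": -0.7, "dz": 0.25, "wx": 0, "wy": 0, "wz": 0},
  {"dx": 0.1, "dy": -0.7, "dz": 0.25, "wx": 0, "wy": 0, "wz": 0},
  {"dx": 0.1, "dy": -0.3, "dz": 0.15, "wx": 0, "wy": 0, "wz": 0},
  {"dx": 0.1, "dy": 0, "dz": 0, "wx": 0, "wy": 0, "wz": 0},
  {"dx": 0, "dy": 0, "dz": 0, "wx": 0, "wy": 0, "wz": 0},
])

```text
time_s: 21.92
tcp_pos: [0.5145, -0.1815, 0.0997]
eef_rot: [103.0, 90.0, 85.8]
contact_force: [0.1, -0.2, -1.2]
gripper_width: 0.0244
```

Run:
```python
from h import *
go((.5153,-.1809,.02),74)
p0,R,s=pose(); m=r.camera_model("wrist"); p,d=r.capture("wrist"); cv2.imwrite("pics/w10.png",p[:,:,::-1])
Q,u,v=pts(d,m); L=(Q-p0)@R
k=(abs(L[:,1])<.014)&(abs(L[:,2])<.08)&(L[:,0]<-.02)&(L[:,0]>-.045)&(v<235)
q=L[k]; print("flat in tool", k.sum(), np.percentile(q,[0.5,99.5],axis=0)); A=np.c_[q[:,2],np.ones(k.sum())]; print("tilt",np.linalg.lstsq(A,q[:,0],rcond=None)[0])
```

```text
tcp [ 0.5145 -0.1815  0.0997] yaxis [0.2954 0.9554 0.0007] xaxis [ 0.0001  0.0007 -1.    ] t 21.92 w 0.0244 F [ 0.0586 -0.2243 -1.2342]
shares now-axes dx,dy,dz: [3.9875 0.0374 0.0323]
 yaw 74 turn shares [-0.2573 -0.002  -0.009 ] deg 1.1800956972925283 | shares in final axes [3.9875 0.0396 0.0324] | j6 -108.26774250173304
 yaw 254 turn shares [39.0126 -0.014   0.0031] deg 178.82065323775134 | shares in final axes [ 3.9875 -0.0396 -0.0324] | j6 -108.26774250173304
flat in tool 5475 [[-0.0333 -0.0131 -0.0649]
 [-0.0218  0.0116 -0.0128]]
tilt [-0.0106 -0.0321]
```

View pics/w10.png

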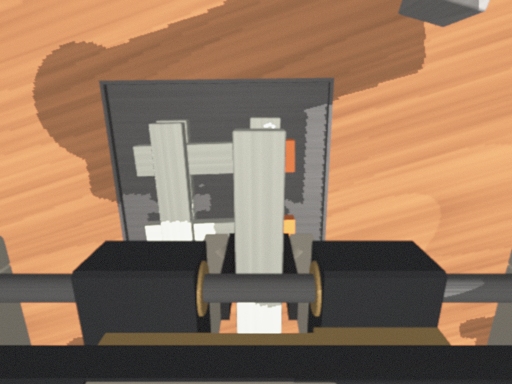

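Flat 2 is over its bottom flat, and flat 1 is undisturbed at column 170. Going down.

>>> arm_command([
  {"dx": 0.3, "dy": 0.04, "dz": 0.03, "wx": -0.25, "wy": 0, "wz": 0},
  {"dx": 0.5, "dy": 0, "dz": 0, "wx": 0, "wy": 0, "wz": 0},
  {"dx": 0.5, "dy": 0, "dz": 0, "wx": 0, "wy": 0, "wz": 0},
  {"dx": 0.5, "dy": 0, "dz": 0, "wx": 0, "wy": 0, "wz": 0},
  {"dx": 0.5, "dy": 0, "dz": 0, "wx": 0, "wy": 0, "wz": 0},
  {"dx": 0.5, "dy": 0, "dz": 0, "wx": 0, "wy": 0, "wz": 0},
  {"dx": 0.3, "dy": 0, "dz": 0, "wx": 0, "wy": 0, "wz": 0},
  {"dx": 0.2, "dy": 0, "dz": 0, "wx": 0, "wy": 0, "wz": 0},
  {"dx": 0, "dy": 0, "dz": 0, "wx": 0, "wy": 0, "wz": 0},
])

```text
time_s: 22.72
tcp_pos: [0.5145, -0.1762, 0.0258]
eef_rot: [159.8, 89.9, 144.3]
contact_force: [-0.2, 0.7, -0.8]
gripper_width: 0.0247
```

Run:
```python
from h import *
go((.5153,-.1809,.0073),74)
```

```text
tcp [ 0.5145 -0.1762  0.0258] yaxis [0.2681 0.9634 0.0008] xaxis [-0.0018  0.0013 -1.    ] t 22.72 w 0.0247 F [-0.1692  0.6569 -0.793 ]
shares now-axes dx,dy,dz: [ 0.9247 -0.217   0.1049]
 yaw 74 turn shares [ 0.0984 -0.0257 -0.0093] deg 0.46826092414220427 | shares in final axes [ 0.925  -0.2155  0.1047] | j6 -107.15569187573614
 yaw 254 turn shares [-39.1714   0.0146  -0.0402] deg 179.54878771660051 | shares in final axes [ 0.925   0.2155 -0.1047] | j6 -107.15569187573614
```

>>> arm_command([
  {"dx": 0.1, "dy": -0.2, "dz": 0.1, "wx": 0.1, "wy": -0.03, "wz": 0},
  {"dx": 0.15, "dy": 0, "dz": 0, "wx": 0, "wy": 0, "wz": 0},
  {"dx": 0.15, "dy": 0, "dz": 0, "wx": 0, "wy": 0, "wz": 0},
  {"dx": 0.15, "dy": 0, "dz": 0, "wx": 0, "wy": 0, "wz": 0},
  {"dx": 0, "dy": 0, "dz": 0, "wx": 0, "wy": 0, "wz": 0},
  {"dx": 0, "dy": 0, "dz": 0, "wx": 0, "wy": 0, "wz": 0},
])

```text
time_s: 23.22
tcp_pos: [0.5165, -0.181, 0.0145]
eef_rot: [22.3, 89.8, 6.3]
contact_force: [-0.9, 0.0, -1.5]
gripper_width: 0.0252
```

Run:
```python
from h import *
go((.5153,-.1809,.0073),74)
```

```text
tcp [ 0.5165 -0.181   0.0145] yaxis [0.2762 0.9611 0.001 ] xaxis [ 0.0026  0.0003 -1.    ] t 23.22 w 0.0252 F [-0.9488  0.0366 -1.5128]
shares now-axes dx,dy,dz: [ 0.3605 -0.0096 -0.0585]
 yaw 74 turn shares [-0.0075  0.0307 -0.0126] deg 0.15577308550057012 | shares in final axes [ 0.3606 -0.0092 -0.0576] | j6 -107.20645903993977
 yaw 254 turn shares [39.2624 -0.0198 -0.0481] deg 179.96552567795408 | shares in final axes [0.3606 0.0092 0.0576] | j6 -107.20645903993977
```

>>> arm_command([
  {"dx": 0.1, "dy": 0, "dz": -0.05, "wx": 0, "wy": 0.03, "wz": -0.01},
  {"dx": 0.1, "dy": 0, "dz": 0, "wx": 0, "wy": 0, "wz": 0},
  {"dx": 0.08, "dy": 0, "dz": 0, "wx": 0, "wy": 0, "wz": 0},
  {"dx": 0.05, "dy": 0, "dz": 0, "wx": 0, "wy": 0, "wz": 0},
  {"dx": 0, "dy": 0, "dz": 0, "wx": 0, "wy": 0, "wz": 0},
])

```text
time_s: 23.63
tcp_pos: [0.5159, -0.1807, 0.0079]
eef_rot: [23.8, 89.9, 7.8]
contact_force: [0.2, 0.3, -0.9]
gripper_width: 0.0246
```

>>> arm_command([
  {"dx": 0.04, "dy": 0, "dz": 0, "wx": 0, "wy": 0, "wz": 0},
  {"dx": 0.04, "dy": 0, "dz": 0, "wx": 0, "wy": 0, "wz": 0},
  {"dx": 0, "dy": 0, "dz": 0, "wx": 0, "wy": 0, "wz": 0},
])

```text
time_s: 23.88
tcp_pos: [0.516, -0.1807, 0.0062]
eef_rot: [22.0, 89.9, 6.0]
contact_force: [-0.0, -0.8, -1.3]
gripper_width: 0.0246
```

>>> arm_command([
  {"dx": 0.04, "dy": 0, "dz": 0, "wx": 0, "wy": 0, "wz": 0},
  {"dx": 0, "dy": 0, "dz": 0, "wx": 0, "wy": 0, "wz": 0},
])

```text
time_s: 24.05
tcp_pos: [0.5162, -0.1807, 0.0062]
eef_rot: [12.6, 89.9, -3.4]
contact_force: [0.9, -0.2, -1.2]
gripper_width: 0.0249
```

It stalled at the same height as the first flat (0.0062), so it's seated. Releasing.

>>> arm_command([
  {"dx": 0, "dy": 0, "dz": 0, "wx": 0, "wy": 0, "wz": 0},
  {"dx": 0, "dy": 0, "dz": 0, "wx": 0, "wy": 0, "wz": 0},
  {"dx": 0, "dy": 0, "dz": 0, "wx": 0, "wy": 0, "wz": 0},
], fingers=0.2)

```text
time_s: 24.3
tcp_pos: [0.5168, -0.1808, 0.0066]
eef_rot: [10.5, 89.8, -5.5]
contact_force: [-0.1, 0.4, -0.4]
gripper_width: 0.0343
```

>>> arm_command([
  {"dx": -0.3, "dy": 0, "dz": 0, "wx": 0, "wy": 0, "wz": 0},
  {"dx": -0.5, "dy": 0, "dz": 0, "wx": 0, "wy": 0, "wz": 0},
  {"dx": -0.8, "dy": 0, "dz": 0, "wx": 0, "wy": 0, "wz": 0},
  {"dx": -0.8, "dy": 0, "dz": 0, "wx": 0, "wy": 0, "wz": 0},
  {"dx": -0.8, "dy": 0, "dz": 0, "wx": 0, "wy": 0, "wz": 0},
  {"dx": -0.8, "dy": 0, "dz": 0, "wx": 0, "wy": 0, "wz": 0},
  {"dx": -0.8, "dy": 0, "dz": 0, "wx": 0, "wy": 0, "wz": 0},
])

```text
time_s: 24.88
tcp_pos: [0.5142, -0.1808, 0.1074]
eef_rot: [-158.9, 89.8, -174.9]
contact_force: [0.4, 0.3, 0.7]
gripper_width: 0.0352
```

Run:
```python
from pan import *
pan("w11"); go((.5273,.2466,.12),84.9)
```

```text
third -y 3779 [-11.2 -35.6] [104.6  25.7] 0.4 z 37.750857208411674 [-63.4641 -48.4591] [ 41.0722 -22.6277]
third +y 4526 [ 0.5 34.5] [ 25.2 129.6] 89.8 z 37.776711933484606 [-64.2817  21.6574] [65.2557 47.0494]
tcp [ 0.5163 -0.1813  0.1111] yaxis [ 0.2749  0.9615 -0.0008] xaxis [ 0.0021 -0.0014 -1.    ] t 24.93 w 0.0349 F [ 1.9725 -0.6837  3.6603]
shares now-axes dx,dy,dz: [-0.4721 20.7212 -5.3509]
 yaw 84.9 turn shares [-2.368   0.0285  0.0121] deg 10.85524922316305 | shares in final axes [-0.4439 21.3587 -1.3541] | j6 -107.24729118801855
 yaw 264.9 turn shares [36.9018  0.018  -0.0422] deg 169.14568182432689 | shares in final axes [ -0.4439 -21.3587   1.3541] | j6 -107.24729118801855
```

View pics/w11.png

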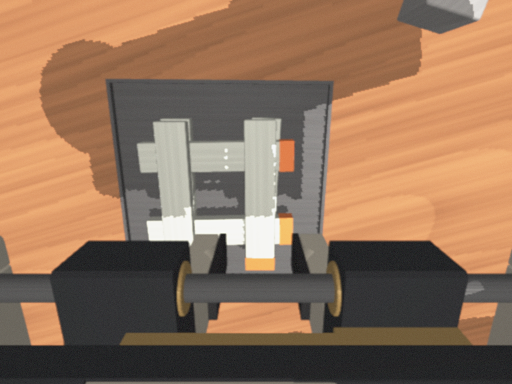

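Run:
```python
from h import *
allp=[]
for n in ("scene","side"):
    a=np.load(f"/tmp/{n}.npz"); m=r.camera_model(n)
    P,u,v=pts(a["d"],m); col=a["p"][v,u].astype(int)
    near=(np.hypot(P[:,0]-.84,P[:,1]-.07)<.2)
    k=near&(P[:,2]>.009)&(P[:,2]<.022); R=cv2.minAreaRect(P[k,:2].astype(np.float32)*1000); print(n,"foot",k.sum(),R)
    k=near&(P[:,2]>.1)&(P[:,0]>.815)&(P[:,0]<.885)&(P[:,2]<.2);
    R=cv2.minAreaRect(P[k,:2].astype(np.float32)*1000); print(n,"head",k.sum(),R,P[k,2].min(),P[k,2].max())
    k=near&(P[:,2]>.12)&(P[:,0]<.80); print(n,"front",k.sum(),P[k].min(0),P[k].max(0))
    allp.append(P[k])
    big=cv2.resize(a["p"][(190 if n=="scene" else 155):(320 if n=="scene" else 245),(140 if n=="scene" else 290):(270 if n=="scene" else 380)],(400,400),interpolation=2)
    cv2.imwrite(f"pics/cam_{n}.png",big[:,:,::-1])
    l=r.spot_point(n,"focus"); print("focus",[(x["centre"],x["score"]) for x in l[:2]])
    l=r.spot_point(n,"lens"); print("lens",[(x["centre"],x["score"]) for x in l[:2]])
F=np.vstack(allp)
for yw in range(-14,3,2):
    a=np.radians(yw); ax=np.array([np.cos(a),np.sin(a)]); print(yw,np.round(np.percentile(F[:,:2]@ax,[1,5,10,20,30,50]),4))
i=cv2.imread("pics/cam_scene.png"); j=cv2.imread("pics/cam_side.png"); cv2.imwrite("pics/cam.png",np.hstack([i,j]))
```

```text
scene foot 1990 ((831.7498168945312, 64.16730499267578), (257.8124084472656, 260.5801696777344), 7.891263484954834)
scene head 677 ((849.9251708984375, 33.015892028808594), (57.3835334777832, 70.87926483154297), 88.53693389892578) 0.13892996491764334 0.1951626756741558
scene front 362 [0.756  0.0107 0.1323] [0.7999 0.0847 0.2062]
focus [([237.9, 152.4], 0.61)]
lens [([216.4, 227.7], 0.64)]
side foot 1059 ((805.6792602539062, 44.26750183105469), (162.4488983154297, 296.593505859375), 76.88166046142578)
side head 411 ((851.4896850585938, 31.273929595947266), (57.73185729980469, 71.50846862792969), 84.75640106201172) 0.14219006222216543 0.19425602059309915
side front 229 [0.7549 0.0078 0.133 ] [0.8    0.0832 0.2051]
focus [([244.3, 190.1], 0.34)]
lens [([311.0, 183.2], 0.96)]
-14 [0.7246 0.7266 0.7282 0.7317 0.7349 0.741 ]
-12 [0.7329 0.7344 0.7357 0.7389 0.7423 0.749 ]
-10 [0.7399 0.741  0.7427 0.746  0.7494 0.7557]
-8 [0.7458 0.7466 0.7482 0.7516 0.7549 0.7617]
-6 [0.7502 0.7513 0.7531 0.7562 0.7595 0.7661]
-4 [0.7534 0.7549 0.7566 0.7602 0.7638 0.7699]
-2 [0.7556 0.7574 0.7595 0.7632 0.7666 0.7728]
0 [0.7568 0.7589 0.761  0.7648 0.7686 0.7752]
2 [0.7571 0.7595 0.7616 0.766  0.7699 0.7766]
```

View pics/cam.png

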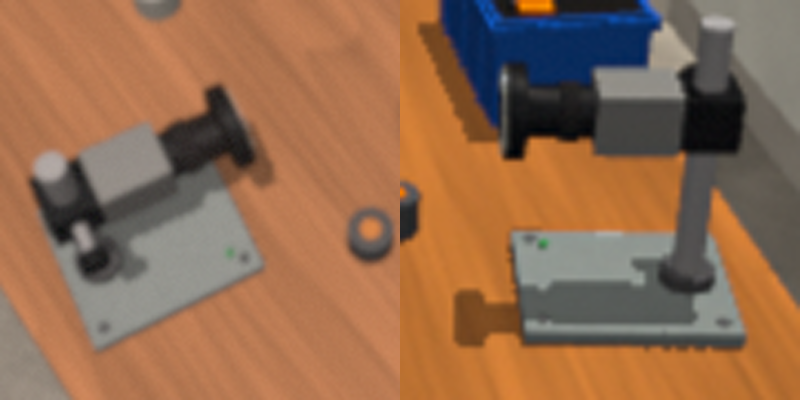

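Run:
```python
from h import *
from scipy.optimize import least_squares
fr=[]
for n in ("scene","side"):
    a=np.load(f"/tmp/{n}.npz"); m=r.camera_model(n)
    P,u,v=pts(a["d"],m); col=a["p"][v,u].astype(int); sat=col.max(1)-col.min(1)
    k=(abs(P[:,0]-.86)<.13)&(abs(P[:,1]-.06)<.13)&(P[:,2]>.009)&(P[:,2]<.02)&(sat<35)&(col[:,1]>80)
    R=cv2.minAreaRect(P[k,:2].astype(np.float32)*1000); print(n,"foot",k.sum(),R,np.median(P[k,2]))
    # silhouette hull excluding outliers
    k=(P[:,0]>.815)&(P[:,0]<.88)&(P[:,1]<.1)&(P[:,1]>-.02)&(P[:,2]>.185)&(P[:,2]<.2)
    q=P[k]; b=np.floor(q[:,0]/.01); 
    for i in np.unique(b):
        t=q[b==i]; print("  x",round(i*.01+.005,3),"head top y",t[:,1].min().round(4),t[:,1].max().round(4),"mid",((t[:,1].min()+t[:,1].max())/2).round(4), len(t))
    k=(P[:,0]>.735)&(P[:,0]<.79)&(P[:,1]<.1)&(P[:,1]>-.01)&(P[:,2]>.12)&(P[:,2]<.21); q=P[k]
    for z0 in np.arange(.13,.21,.01):
        t=q[(q[:,2]>=z0)&(q[:,2]<z0+.01)]
        if len(t)>2:
            i,j=t[:,1].argmin(),t[:,1].argmax(); print("  ring z",z0.round(2),"ends",t[i],t[j])
```

```text
scene foot 1887 ((864.9287109375, 36.26688766479492), (141.2603302001953, 167.9431610107422), 80.41681671142578) 0.014504217637697032
  x 0.815 head top y 0.031 0.0495 mid 0.0402 12
  x 0.825 head top y 0.0108 0.0458 mid 0.0283 30
  x 0.835 head top y 0.0108 0.0607 mid 0.0357 70
  x 0.845 head top y 0.0081 0.0612 mid 0.0347 80
  x 0.855 head top y 0.0073 0.0586 mid 0.033 78
  x 0.865 head top y 0.0038 0.057 mid 0.0304 79
  x 0.875 head top y 0.0038 0.0565 mid 0.0301 79
  ring z 0.14 ends [0.7793 0.0581 0.1438] [0.7816 0.0708 0.1442]
  ring z 0.15 ends [0.7715 0.0107 0.1591] [0.7758 0.0826 0.1581]
  ring z 0.16 ends [0.7724 0.0183 0.1669] [0.7702 0.0847 0.1673]
  ring z 0.17 ends [0.7723 0.0142 0.1718] [0.7692 0.0836 0.1704]
  ring z 0.18 ends [0.7573 0.0122 0.1802] [0.7762 0.0817 0.183 ]
  ring z 0.19 ends [0.7692 0.0177 0.1917] [0.7657 0.0764 0.1906]
  ring z 0.2 ends [0.7683 0.0272 0.2002] [0.7733 0.0665 0.2016]
side foot 964 ((863.6747436523438, 30.525177001953125), (157.46730041503906, 167.2371826171875), 80.73234558105469) 0.014752743460248305
  x 0.815 head top y 0.038 0.038 mid 0.038 1
  x 0.825 head top y 0.0098 0.0395 mid 0.0246 13
  x 0.835 head top y 0.0082 0.0599 mid 0.034 31
  x 0.845 head top y 0.005 0.0596 mid 0.0323 24
  x 0.855 head top y 0.002 0.06 mid 0.031 27
  x 0.865 head top y 0.004 0.0565 mid 0.0303 26
  x 0.875 head top y 0.0026 0.0532 mid 0.0279 26
  ring z 0.13 ends [0.7616 0.0222 0.1395] [0.7622 0.0539 0.138 ]
  ring z 0.14 ends [0.7701 0.0163 0.1459] [0.7609 0.0496 0.1442]
  ring z 0.15 ends [0.7608 0.009  0.1581] [0.7602 0.0502 0.1594]
  ring z 0.16 ends [0.767  0.0085 0.1654] [0.7609 0.055  0.1684]
  ring z 0.17 ends [0.7628 0.0078 0.1772] [0.767  0.0832 0.1771]
  ring z 0.18 ends [0.7663 0.0105 0.1867] [0.7855 0.0468 0.1859]
  ring z 0.19 ends [0.7675 0.0167 0.1909] [0.7643 0.062  0.1988]
  ring z 0.2 ends [0.7626 0.0266 0.201 ] [0.7687 0.0523 0.2031]
```

>>> arm_command([
  {"dx": -0.1, "dy": 0.5, "dz": -0.12, "wx": -0.4, "wy": 0, "wz": 0},
  {"dx": -0.1, "dy": 0.9, "dz": -0.2, "wx": -0.6, "wy": 0, "wz": 0},
  {"dx": -0.1, "dy": 0.95, "dz": -0.16, "wx": -0.6, "wy": 0, "wz": 0},
  {"dx": 0, "dy": 0.95, "dz": -0.12, "wx": -0.6, "wy": 0, "wz": 0},
  {"dx": 0, "dy": 0.95, "dz": -0.07, "wx": 0, "wy": 0, "wz": 0},
  {"dx": 0, "dy": 0.95, "dz": -0.06, "wx": 0, "wy": 0, "wz": 0},
  {"dx": 0, "dy": 0.95, "dz": -0.06, "wx": 0, "wy": 0, "wz": 0},
  {"dx": 0, "dy": 0.95, "dz": -0.06, "wx": 0, "wy": 0, "wz": 0},
  {"dx": 0, "dy": 0.95, "dz": -0.06, "wx": 0, "wy": 0, "wz": 0},
  {"dx": 0, "dy": 0.95, "dz": -0.06, "wx": 0, "wy": 0, "wz": 0},
  {"dx": 0, "dy": 0.95, "dz": -0.06, "wx": 0, "wy": 0, "wz": 0},
  {"dx": 0, "dy": 0.95, "dz": -0.06, "wx": 0, "wy": 0, "wz": 0},
  {"dx": 0, "dy": 0.95, "dz": -0.06, "wx": 0, "wy": 0, "wz": 0},
  {"dx": 0, "dy": 0.95, "dz": -0.06, "wx": 0, "wy": 0, "wz": 0},
  {"dx": 0, "dy": 0.95, "dz": -0.06, "wx": 0, "wy": 0, "wz": 0},
  {"dx": 0, "dy": 0.95, "dz": -0.06, "wx": 0, "wy": 0, "wz": 0},
  {"dx": 0, "dy": 0.95, "dz": -0.06, "wx": 0, "wy": 0, "wz": 0},
  {"dx": 0, "dy": 0.95, "dz": -0.06, "wx": 0, "wy": 0, "wz": 0},
], fingers=-0.5)

```text
time_s: 26.63
tcp_pos: [0.5088, 0.1701, 0.0995]
eef_rot: [-159.9, 88.2, -164.2]
contact_force: [-0.4, -0.4, -0.8]
gripper_width: 0.0655
```

Run:
```python
from h import *
go((.5273,.2466,.1),84.9)
```

```text
tcp [0.5088 0.1701 0.0995] yaxis [ 0.0764  0.997  -0.0107] xaxis [-0.0298 -0.0084 -0.9995] t 26.63 w 0.0655 F [-0.4227 -0.409  -0.8201]
shares now-axes dx,dy,dz: [-0.0851  3.8852  0.6295]
 yaw 84.9 turn shares [ 0.1541 -0.3621  0.1354] deg 1.9077515425909783 | shares in final axes [-0.0254  3.8933  0.5831] | j6 -132.76402991479625
 yaw 264.9 turn shares [-39.1111  -0.2118  -0.5666] deg 179.29368091057685 | shares in final axes [-0.0254 -3.8933 -0.5831] | j6 -132.76402991479625
```

>>> arm_command([
  {"dx": -0.1, "dy": 0.8, "dz": 0.12, "wx": 0.15, "wy": -0.36, "wz": 0.14},
  {"dx": -0.1, "dy": 0.8, "dz": 0.12, "wx": 0, "wy": 0, "wz": 0},
  {"dx": 0, "dy": 0.8, "dz": 0.12, "wx": 0, "wy": 0, "wz": 0},
  {"dx": 0, "dy": 0.8, "dz": 0.12, "wx": 0, "wy": 0, "wz": 0},
  {"dx": 0, "dy": 0.4, "dz": 0.05, "wx": 0, "wy": 0, "wz": 0},
  {"dx": 0, "dy": 0, "dz": 0, "wx": 0, "wy": 0, "wz": 0},
  {"dx": 0, "dy": 0, "dz": 0, "wx": 0, "wy": 0, "wz": 0},
])

```text
time_s: 27.22
tcp_pos: [0.5241, 0.2504, 0.0998]
eef_rot: [-141.3, 89.6, -145.8]
contact_force: [-0.8, -0.7, -0.7]
gripper_width: 0.0659
```

Run:
```python
from h import *
go((.5273,.2466,.04),84.9)
m=r.camera_model("wrist"); p,d=r.capture("wrist"); P,u,v=pts(d,m); col=p[v,u].astype(int)
cv2.imwrite("pics/w12.png",p[:,:,::-1])
blue=(col[:,2]-col[:,0]>40)
s=blue&(abs(P[:,0]-.527)<.1)&(abs(P[:,1]-.25)<.06)&(P[:,2]>.028)&(P[:,2]<.04)
print("tray",s.sum(),cv2.minAreaRect(P[s,:2].astype(np.float32)*1000),np.median(P[s,2]))
```

```text
tcp [0.5241 0.2504 0.0998] yaxis [ 0.0791  0.9969 -0.0049] xaxis [-0.0065 -0.0044 -1.    ] t 27.22 w 0.0659 F [-0.8345 -0.6526 -0.654 ]
shares now-axes dx,dy,dz: [ 2.9919 -0.1632  0.1932]
 yaw 84.9 turn shares [ 0.1232 -0.0763  0.0618] deg 0.7219897623343318 | shares in final axes [ 2.9922 -0.1762  0.1767] | j6 -139.23644360461566
 yaw 264.9 turn shares [-39.1464  -0.0967  -0.1194] deg 179.43529318543443 | shares in final axes [ 2.9922  0.1762 -0.1767] | j6 -139.23644360461566
tray 9220 ((522.7509155273438, 246.9118194580078), (49.89902877807617, 140.6123504638672), 84.79288482666016) 0.03255114046823518
```

View pics/w12.png

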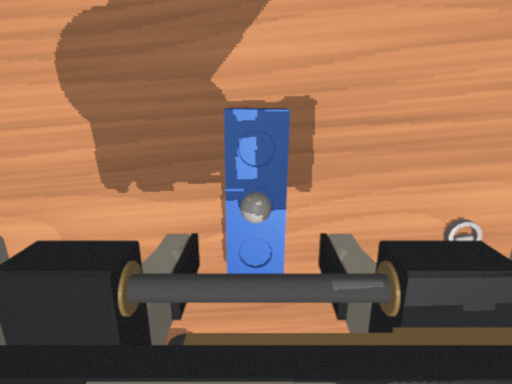

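>>> arm_command([
  {"dx": 0.3, "dy": -0.17, "dz": 0.18, "wx": 0.12, "wy": -0.08, "wz": 0.06},
  {"dx": 0.4, "dy": 0, "dz": 0, "wx": 0, "wy": 0, "wz": 0},
  {"dx": 0.4, "dy": 0, "dz": 0, "wx": 0, "wy": 0, "wz": 0},
  {"dx": 0.3, "dy": 0, "dz": 0, "wx": 0, "wy": 0, "wz": 0},
  {"dx": 0.2, "dy": 0, "dz": 0, "wx": 0, "wy": 0, "wz": 0},
  {"dx": 0, "dy": 0, "dz": 0, "wx": 0, "wy": 0, "wz": 0},
])

```text
time_s: 27.77
tcp_pos: [0.5269, 0.2421, 0.0638]
eef_rot: [-132.7, 89.9, -138.1]
contact_force: [0.3, -0.2, -0.5]
gripper_width: 0.0659
```

Run:
```python
from h import *
go((.5273,.2466,.015),84.9)
```

```text
tcp [0.5269 0.2421 0.0638] yaxis [ 0.0938  0.9956 -0.0008] xaxis [-0.0008 -0.0007 -1.    ] t 27.77 w 0.0659 F [ 0.3357 -0.2261 -0.4503]
shares now-axes dx,dy,dz: [ 2.4403  0.2254 -0.0016]
 yaw 84.9 turn shares [-0.0616 -0.0091  0.0098] deg 0.2887865288745152 | shares in final axes [ 2.4404  0.2235 -0.0023] | j6 -139.37191689385276
 yaw 264.9 turn shares [39.2083  0.0153  0.0142] deg 179.71775034454134 | shares in final axes [ 2.4404 -0.2235  0.0023] | j6 -139.37191689385276
```

>>> arm_command([
  {"dx": 0.2, "dy": 0.22, "dz": 0, "wx": -0.06, "wy": 0, "wz": 0},
  {"dx": 0.25, "dy": 0, "dz": 0, "wx": 0, "wy": 0, "wz": 0},
  {"dx": 0.25, "dy": 0, "dz": 0, "wx": 0, "wy": 0, "wz": 0},
  {"dx": 0.25, "dy": 0, "dz": 0, "wx": 0, "wy": 0, "wz": 0},
  {"dx": 0.25, "dy": 0, "dz": 0, "wx": 0, "wy": 0, "wz": 0},
  {"dx": 0.2, "dy": 0, "dz": 0, "wx": 0, "wy": 0, "wz": 0},
  {"dx": 0, "dy": 0, "dz": 0, "wx": 0, "wy": 0, "wz": 0},
])

```text
time_s: 28.35
tcp_pos: [0.5274, 0.2471, 0.0327]
eef_rot: [-128.7, 89.9, -133.7]
contact_force: [0.1, 0.2, -0.0]
gripper_width: 0.0655
```

Run:
```python
from h import *
go((.5273,.2466,-.014),84.9)
```

```text
tcp [0.5274 0.2471 0.0327] yaxis [ 0.0882  0.9961 -0.0009] xaxis [-0.0008 -0.0008 -1.    ] t 28.35 w 0.0655 F [ 0.0514  0.1925 -0.0271]
shares now-axes dx,dy,dz: [ 2.3359 -0.0247 -0.0022]
 yaw 84.9 turn shares [ 0.0091 -0.0088  0.011 ] deg 0.07666128600970291 | shares in final axes [ 2.3359 -0.0267 -0.0038] | j6 -139.39404575968183
 yaw 264.9 turn shares [-39.2608  -0.0172  -0.0138] deg 179.95847800083035 | shares in final axes [2.3359 0.0267 0.0038] | j6 -139.39404575968183
```

>>> arm_command([
  {"dx": 0.25, "dy": -0.02, "dz": 0, "wx": 0, "wy": 0, "wz": 0},
  {"dx": 0.3, "dy": 0, "dz": 0, "wx": 0, "wy": 0, "wz": 0},
  {"dx": 0.3, "dy": 0, "dz": 0, "wx": 0, "wy": 0, "wz": 0},
  {"dx": 0.3, "dy": 0, "dz": 0, "wx": 0, "wy": 0, "wz": 0},
  {"dx": 0.25, "dy": 0, "dz": 0, "wx": 0, "wy": 0, "wz": 0},
  {"dx": 0.2, "dy": 0, "dz": 0, "wx": 0, "wy": 0, "wz": 0},
  {"dx": 0, "dy": 0, "dz": 0, "wx": 0, "wy": 0, "wz": 0},
])

```text
time_s: 28.93
tcp_pos: [0.5274, 0.2466, -0.0029]
eef_rot: [-126.3, 89.9, -131.4]
contact_force: [0.1, -0.4, -0.6]
gripper_width: 0.0659
```

Run:
```python
from h import *
go((.5273,.2466,-.014),84.9)
p0,R,s=pose(); m=r.camera_model("wrist"); q,d=r.capture("wrist"); Q,u,v=pts(d,m); L=(Q-p0)@R
k=(abs(L[:,2])<.02)&(abs(L[:,1])<.06)&(L[:,0]>-.1); print([(int(a),int(b)) for a,b in zip(np.arange(-60,30,4),np.histogram(L[k&(abs(L[:,1])>.03),0]*1000,bins=np.arange(-60,31,4))[0])])
p,d=r.capture("side")
cv2.imwrite("pics/sw13.png",np.hstack([cv2.resize(p[130:230,190:310],(400,334),interpolation=2),cv2.resize(q,(400,334))])[:,:,::-1])
```

```text
tcp [ 0.5274  0.2466 -0.0029] yaxis [ 0.0882  0.9961 -0.001 ] xaxis [-0.0008 -0.0009 -1.    ] t 28.93 w 0.0659 F [ 0.1299 -0.4221 -0.6124]
shares now-axes dx,dy,dz: [ 0.5563  0.0005 -0.0031]
 yaw 84.9 turn shares [ 0.0086 -0.0088  0.012 ] deg 0.07880365740250064 | shares in final axes [ 0.5563 -0.     -0.0035] | j6 -139.3663212941391
 yaw 264.9 turn shares [-39.2613  -0.0189  -0.0139] deg 179.96070998104068 | shares in final axes [0.5563 0.     0.0035] | j6 -139.3663212941391
[(-60, 434), (-56, 400), (-52, 317), (-48, 365), (-44, 433), (-40, 340), (-36, 325), (-32, 316), (-28, 175), (-24, 63), (-20, 0), (-16, 0), (-12, 0), (-8, 0), (-4, 3649), (0, 10), (4, 0), (8, 0), (12, 0), (16, 0), (20, 0), (24, 0)]
```

View pics/sw13.png

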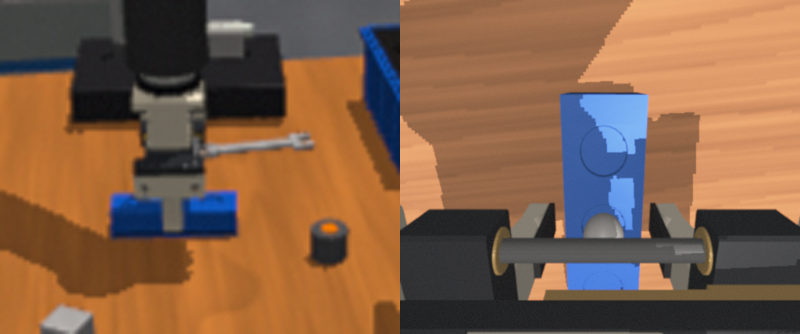

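>>> arm_command([
  {"dx": 0.2, "dy": 0, "dz": 0, "wx": 0, "wy": 0, "wz": 0},
  {"dx": 0.2, "dy": 0, "dz": 0, "wx": 0, "wy": 0, "wz": 0},
  {"dx": 0.12, "dy": 0, "dz": 0, "wx": 0, "wy": 0, "wz": 0},
  {"dx": 0, "dy": 0, "dz": 0, "wx": 0, "wy": 0, "wz": 0},
], fingers=-0.25)

```text
time_s: 29.37
tcp_pos: [0.5285, 0.2475, -0.0125]
eef_rot: [36.2, 89.9, 31.1]
contact_force: [-0.3, 0.3, 0.2]
gripper_width: 0.0552
```

>>> arm_command([
  {"dx": 0, "dy": 0, "dz": 0, "wx": 0, "wy": 0, "wz": 0},
  {"dx": 0, "dy": 0, "dz": 0, "wx": 0, "wy": 0, "wz": 0},
  {"dx": 0, "dy": 0, "dz": 0, "wx": 0, "wy": 0, "wz": 0},
], fingers=-0.18)

```text
time_s: 29.62
tcp_pos: [0.5285, 0.2475, -0.0125]
eef_rot: [34.4, 89.9, 29.4]
contact_force: [0.3, 0.6, -0.8]
gripper_width: 0.0517
```

>>> arm_command([
  {"dx": 0, "dy": 0, "dz": 0, "wx": 0, "wy": 0, "wz": 0},
  {"dx": 0, "dy": 0, "dz": 0, "wx": 0, "wy": 0, "wz": 0},
  {"dx": 0, "dy": 0, "dz": 0, "wx": 0, "wy": 0, "wz": 0},
  {"dx": 0, "dy": 0, "dz": 0, "wx": 0, "wy": 0, "wz": 0},
  {"dx": 0, "dy": 0, "dz": 0, "wx": 0, "wy": 0, "wz": 0},
], fingers=1, force=35)

```text
time_s: 30.03
tcp_pos: [0.5285, 0.2475, -0.0124]
eef_rot: [37.2, 89.9, 32.1]
contact_force: [0.3, -0.0, -1.2]
gripper_width: 0.0499
```

Run:
```python
from h import *
go((.5273,.2466,.1),84.9)
q,d=r.capture("wrist");cv2.imwrite("pics/w14.png",q[:,:,::-1])
```

```text
tcp [ 0.5285  0.2475 -0.0124] yaxis [0.0878 0.9961 0.0012] xaxis [ 0.0017  0.0011 -1.    ] t 30.03 w 0.0499 F [ 0.333  -0.0041 -1.1954]
shares now-axes dx,dy,dz: [-5.6215 -0.0437 -0.0482]
 yaw 84.9 turn shares [ 0.0141  0.0198 -0.015 ] deg 0.1307361321032147 | shares in final axes [-5.6213 -0.0505 -0.0571] | j6 -139.36148301069935
 yaw 264.9 turn shares [-39.2558   0.0235   0.031 ] deg 179.9353828322023 | shares in final axes [-5.6213  0.0505  0.0571] | j6 -139.36148301069935
```

View pics/w14.png

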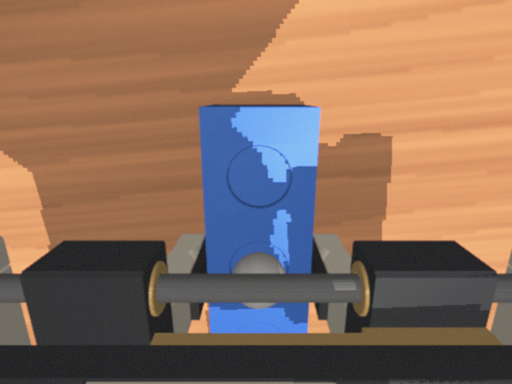

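>>> arm_command([
  {"dx": -0.08, "dy": 0, "dz": 0, "wx": 0, "wy": 0, "wz": 0},
  {"dx": -0.15, "dy": 0, "dz": 0, "wx": 0, "wy": 0, "wz": 0},
  {"dx": -0.22, "dy": 0, "dz": 0, "wx": 0, "wy": 0, "wz": 0},
  {"dx": -0.28, "dy": 0, "dz": 0, "wx": 0, "wy": 0, "wz": 0},
  {"dx": -0.32, "dy": 0, "dz": 0, "wx": 0, "wy": 0, "wz": 0},
  {"dx": -0.32, "dy": 0, "dz": 0, "wx": 0, "wy": 0, "wz": 0},
  {"dx": -0.32, "dy": 0, "dz": 0, "wx": 0, "wy": 0, "wz": 0},
  {"dx": -0.32, "dy": 0, "dz": 0, "wx": 0, "wy": 0, "wz": 0},
  {"dx": -0.32, "dy": 0, "dz": 0, "wx": 0, "wy": 0, "wz": 0},
  {"dx": -0.32, "dy": 0, "dz": 0, "wx": 0, "wy": 0, "wz": 0},
  {"dx": -0.32, "dy": 0, "dz": 0, "wx": 0, "wy": 0, "wz": 0},
  {"dx": -0.32, "dy": 0, "dz": 0, "wx": 0, "wy": 0, "wz": 0},
  {"dx": -0.25, "dy": 0, "dz": 0, "wx": 0, "wy": 0, "wz": 0},
  {"dx": -0.16, "dy": 0, "dz": 0, "wx": 0, "wy": 0, "wz": 0},
  {"dx": -0.08, "dy": 0, "dz": 0, "wx": 0, "wy": 0, "wz": 0},
  {"dx": 0, "dy": 0, "dz": 0, "wx": 0, "wy": 0, "wz": 0},
])

```text
time_s: 31.42
tcp_pos: [0.5275, 0.2469, 0.072]
eef_rot: [61.8, 89.9, 56.7]
contact_force: [0.0, -0.2, -2.9]
gripper_width: 0.0498
```

```bash
cat > tray.py <<'E'
from h import *
def tray(tag):
    p0,R,s=pose(); m=r.camera_model("wrist"); q,d=r.capture("wrist"); Q,u,v=pts(d,m); L=(Q-p0)@R; col=q[v,u].astype(int)
    blue=(col[:,2]-col[:,0]>40)&(v<235)
    k=blue&(abs(L[:,1])<.04)&(abs(L[:,2])<.1)&(L[:,0]>-.06)&(L[:,0]<-.03)
    A=np.c_[L[k,1:],np.ones(k.sum())]; c=np.linalg.lstsq(A,L[k,0],rcond=None)[0]
    res=abs(L[k,0]-A@c)<.002; c=np.linalg.lstsq(A[res],L[k,0][res],rcond=None)[0]
    w=L[k][res]; n=R@np.array([1,-c[0],-c[1]]); n/=np.linalg.norm(n)
    print("tray top tool-x at centre",c[2],"slopes y,z",c[:2],"world normal",-n,"tilt rad",np.arccos(-n[2]))
    print(" extents tool y",np.percentile(w[:,1],[1,99]),"z min",np.percentile(w[:,2],[.3]))
    rc=cv2.minAreaRect((Q[k][res][:,:2]*1000).astype(np.float32)); print(" rect",rc)
    cv2.imwrite(f"pics/{tag}.png",q[:,:,::-1])
    return p0,R
if __name__=="__main__":
    tray("w15"); go((.634,.0695,.1091),80.5)
    p,d=r.capture("side"); cv2.imwrite("pics/s15.png",p[:,:,::-1])
E
python3 tray.py
```

```text
tray top tool-x at centre -0.04484806796537574 slopes y,z [0.0014 0.0045] world normal [ 0.0038 -0.0003  1.    ] tilt rad 0.0038025818358659704
 extents tool y [-0.0251  0.0238] z min [-0.0757]
 rect ((480.47796630859375, 250.361083984375), (50.182838439941406, 57.506431579589844), 84.74797821044922)
tcp [0.5274 0.2468 0.0717] yaxis [0.0888 0.9961 0.0012] xaxis [ 0.0006  0.0011 -1.    ] t 31.47 w 0.0497 F [-0.1313 -0.2966 -3.161 ]
shares now-axes dx,dy,dz: [-1.8745 -8.3537  6.0974]
 yaw 80.5 turn shares [ 0.9615  0.006  -0.0148] deg 4.407597268531579 | shares in final axes [-1.868  -7.8628  6.7205] | j6 -139.36973351082452
 yaw 260.5 turn shares [-38.3084   0.0227   0.0092] deg 175.59301343571786 | shares in final axes [-1.868   7.8628 -6.7205] | j6 -139.36973351082452
```

View pics/s15.png

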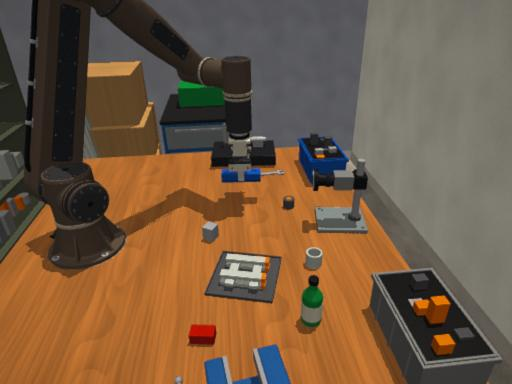

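View pics/w15.png

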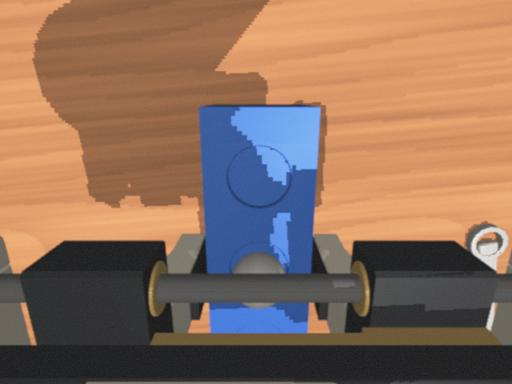

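>>> arm_command([
  {"dx": -0.05, "dy": -0.1, "dz": 0.08, "wx": 0.05, "wy": 0, "wz": 0},
  {"dx": -0.08, "dy": -0.2, "dz": 0.16, "wx": 0.1, "wy": 0, "wz": 0},
  {"dx": -0.1, "dy": -0.3, "dz": 0.24, "wx": 0.1, "wy": 0, "wz": 0},
  {"dx": -0.12, "dy": -0.4, "dz": 0.32, "wx": 0.1, "wy": 0, "wz": 0},
  {"dx": -0.12, "dy": -0.45, "dz": 0.37, "wx": 0.1, "wy": 0, "wz": 0},
  {"dx": -0.12, "dy": -0.45, "dz": 0.37, "wx": 0.1, "wy": 0, "wz": 0},
  {"dx": -0.12, "dy": -0.45, "dz": 0.37, "wx": 0.1, "wy": 0, "wz": 0},
  {"dx": -0.12, "dy": -0.45, "dz": 0.38, "wx": 0.1, "wy": 0, "wz": 0},
  {"dx": -0.12, "dy": -0.45, "dz": 0.38, "wx": 0.1, "wy": 0, "wz": 0},
  {"dx": -0.12, "dy": -0.45, "dz": 0.38, "wx": 0.1, "wy": 0, "wz": 0},
  {"dx": -0.12, "dy": -0.45, "dz": 0.38, "wx": 0, "wy": 0, "wz": 0},
  {"dx": -0.12, "dy": -0.45, "dz": 0.38, "wx": 0, "wy": 0, "wz": 0},
  {"dx": -0.12, "dy": -0.4, "dz": 0.34, "wx": 0, "wy": 0, "wz": 0},
  {"dx": -0.1, "dy": -0.3, "dz": 0.26, "wx": 0, "wy": 0, "wz": 0},
  {"dx": -0.05, "dy": -0.2, "dz": 0.17, "wx": 0, "wy": 0, "wz": 0},
  {"dx": 0, "dy": -0.1, "dz": 0.08, "wx": 0, "wy": 0, "wz": 0},
  {"dx": 0, "dy": 0, "dz": 0, "wx": 0, "wy": 0, "wz": 0},
  {"dx": 0, "dy": 0, "dz": 0, "wx": 0, "wy": 0, "wz": 0},
])

```text
time_s: 33.02
tcp_pos: [0.6114, 0.1054, 0.1047]
eef_rot: [-135.5, 89.8, -145.6]
contact_force: [-1.0, 0.6, -3.6]
gripper_width: 0.0494
```

```bash
python3 tray.py | cat
python3 - <<'E'
import cv2
a=cv2.imread("pics/s15.png"); cv2.imwrite("pics/s16.png",cv2.resize(a[120:270,210:410],(800,600),interpolation=2))
E
```

```text
tray top tool-x at centre -0.04482936537112468 slopes y,z [0.0008 0.0048] world normal [0.007  0.0014 1.    ] tilt rad 0.007175726855908535
 extents tool y [-0.025   0.0237] z min [-0.0757]
 rect ((565.1474609375, 113.12910461425781), (50.29169464111328, 57.65080261230469), 79.6773681640625)
tcp [0.6113 0.1055 0.1046] yaxis [ 0.1756  0.9845 -0.0019] xaxis [-0.0023 -0.0015 -1.    ] t 33.07 w 0.0498 F [-0.4686  0.0741 -2.7103]
shares now-axes dx,dy,dz: [-0.2245 -1.5713  1.4342]
 yaw 80.5 turn shares [-0.1333 -0.025   0.0237] deg 0.6309035862007015 | shares in final axes [-0.2247 -1.586   1.4178] | j6 -127.9330273296097
 yaw 260.5 turn shares [39.1366  0.037   0.0391] deg 179.38912556509007 | shares in final axes [-0.2247  1.586  -1.4178] | j6 -127.9330273296097
```

View pics/s16.png

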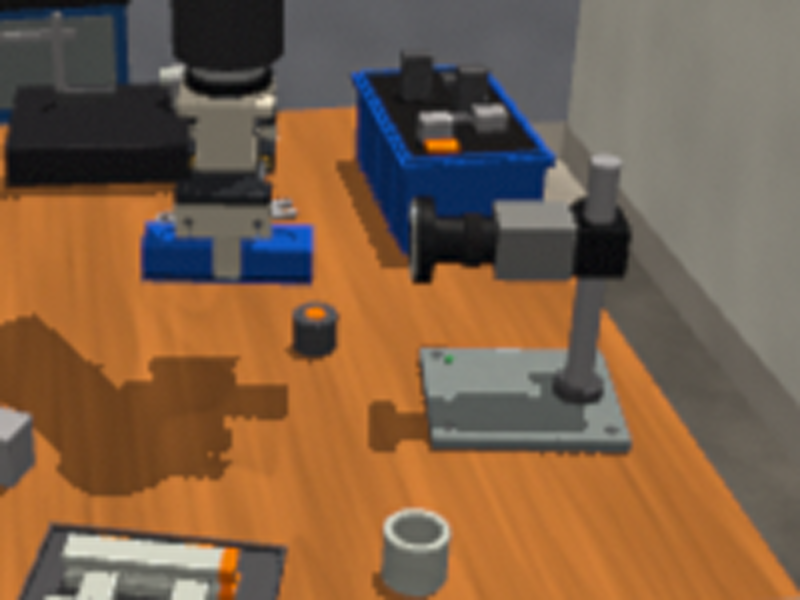

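>>> arm_command([
  {"dx": -0.03, "dy": -0.1, "dz": 0.09, "wx": -0.05, "wy": -0.02, "wz": 0.02},
  {"dx": -0.04, "dy": -0.2, "dz": 0.18, "wx": -0.08, "wy": 0, "wz": 0},
  {"dx": -0.05, "dy": -0.25, "dz": 0.22, "wx": 0, "wy": 0, "wz": 0},
  {"dx": -0.05, "dy": -0.25, "dz": 0.22, "wx": 0, "wy": 0, "wz": 0},
  {"dx": -0.05, "dy": -0.25, "dz": 0.22, "wx": 0, "wy": 0, "wz": 0},
  {"dx": -0.03, "dy": -0.2, "dz": 0.18, "wx": 0, "wy": 0, "wz": 0},
  {"dx": 0, "dy": -0.15, "dz": 0.13, "wx": 0, "wy": 0, "wz": 0},
  {"dx": 0, "dy": -0.08, "dz": 0.07, "wx": 0, "wy": 0, "wz": 0},
  {"dx": 0, "dy": 0, "dz": 0, "wx": 0, "wy": 0, "wz": 0},
  {"dx": 0, "dy": 0, "dz": 0, "wx": 0, "wy": 0, "wz": 0},
])

```text
time_s: 33.95
tcp_pos: [0.6341, 0.0692, 0.1099]
eef_rot: [-144.5, 90.0, -153.8]
contact_force: [0.6, 0.0, -2.2]
gripper_width: 0.0495
```

```bash
sed -i 's/.1091/.1095/' tray.py; python3 tray.py
python3 - <<'E'
from h import *
for n in ("scene","side"):
    m=r.camera_model(n); p,d=r.capture(n); P,u,v=pts(d,m); col=p[v,u].astype(int)
    np.savez(f"/tmp/{n}_b.npz",p=p,d=d)
    blue=(col[:,2]-col[:,0]>40)&(abs(P[:,0]-.63)<.12)&(abs(P[:,1]-.07)<.08)&(P[:,2]>.1)&(P[:,2]<.175)
    print(n,"tray",blue.sum(),np.percentile(P[blue],[1,99],axis=0),cv2.minAreaRect((P[blue,:2]*1000).astype(np.float32)))
    t=blue&(P[:,2]>.148); print("  top z",np.median(P[t,2]),t.sum())
    k=(P[:,0]>.735)&(P[:,0]<.79)&(P[:,1]<.1)&(P[:,1]>-.01)&(P[:,2]>.12)&(P[:,2]<.21); print("  ring",P[k].min(0),P[k].max(0))
    for q in ("lens","tray_seat","ball_center","focus"): print("  ",q,[(x["centre"],round(x["score"],2)) for x in r.spot_point(n,q)[:2]])
a=cv2.resize(np.load("/tmp/scene_b.npz")["p"][150:310,130:330],(500,400),interpolation=2); b=cv2.resize(np.load("/tmp/side_b.npz")["p"][130:250,220:370],(300,240),interpolation=2)
o=np.zeros((400,800,3),np.uint8); o[:,:500]=a; o[:240,500:]=b; cv2.imwrite("pics/f17.png",o[:,:,::-1])
print(r.get_state()["time_s"])
E
```

```text
tray top tool-x at centre -0.04485981250827397 slopes y,z [0.0005 0.0044] world normal [0.0051 0.0001 1.    ] tilt rad 0.005073350897055076
 extents tool y [-0.025   0.0238] z min [-0.0757]
 rect ((587.7327880859375, 76.26599884033203), (50.03461456298828, 57.6192626953125), 80.45013427734375)
tcp [0.6341 0.0693 0.1099] yaxis [ 0.1623  0.9867 -0.0004] xaxis [-0.0006 -0.0003 -1.    ] t 34.0 w 0.0497 F [-0.0721 -0.5367 -2.3127]
shares now-axes dx,dy,dz: [ 0.02    0.01   -0.0073]
 yaw 80.5 turn shares [ 0.0354 -0.0071  0.0051] deg 0.16687755531386156 | shares in final axes [ 0.02    0.01   -0.0073] | j6 -123.07381716849078
 yaw 260.5 turn shares [-39.2346  -0.008   -0.0111] deg 179.8379649288544 | shares in final axes [ 0.02   -0.01    0.0073] | j6 -123.07381716849078
scene tray 490 [[0.5611 0.0377 0.134 ]
 [0.7087 0.1029 0.1611]] ((634.0283203125, 68.24833679199219), (50.68077850341797, 148.23487854003906), 80.27685546875)
  top z 0.15617483708844881 442
  ring [0.7568 0.0122 0.1308] [0.7896 0.084  0.2068]
   lens [([221.2, 228.2], 0.58), ([263.7, 211.7], 0.24)]
   tray_seat [([259.9, 209.7], 0.76)]
   ball_center [([232.4, 139.3], 0.45)]
   focus [([244.3, 155.8], 0.33)]
side tray 419 [[0.5613 0.031  0.1277]
 [0.7044 0.0937 0.1599]] ((632.5534057617188, 59.09453582763672), (66.65077209472656, 146.64903259277344), 81.52433013916016)
  top z 0.15567772631085003 241
  ring [0.7557 0.0077 0.1328] [0.7897 0.08   0.2047]
   lens [([312.6, 182.9], 0.93), ([287.2, 210.4], 0.57)]
   tray_seat [([274.9, 175.2], 0.82), ([274.6, 185.4], 0.73)]
   ball_center []
   focus []
34.55
```

View pics/f17.png

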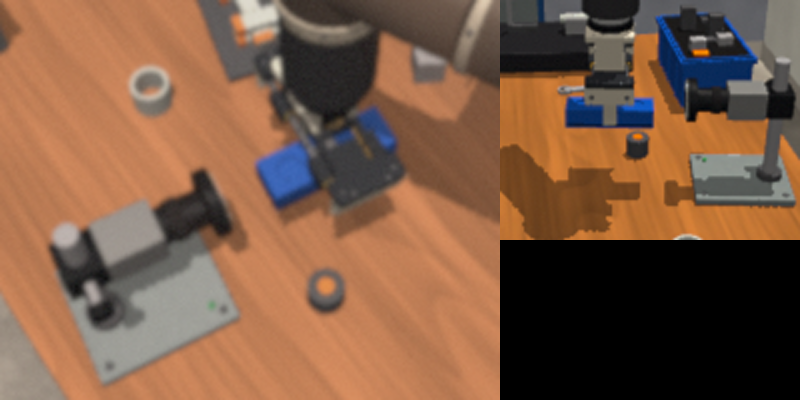

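View pics/w15.png

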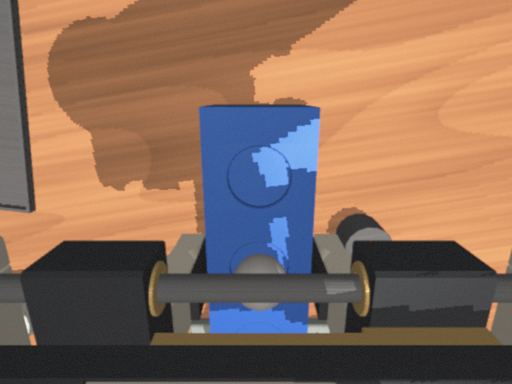

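>>> arm_command([
  {"dx": 0, "dy": 0, "dz": 0, "wx": 0, "wy": 0, "wz": 0},
  {"dx": 0, "dy": 0, "dz": 0, "wx": 0, "wy": 0, "wz": 0},
  {"dx": 0, "dy": 0, "dz": 0, "wx": 0, "wy": 0, "wz": 0},
  {"dx": 0, "dy": 0, "dz": 0, "wx": 0, "wy": 0, "wz": 0},
])

```text
time_s: 34.88
tcp_pos: [0.6341, 0.0697, 0.1101]
eef_rot: [-138.3, 90.0, -147.6]
contact_force: [-0.1, -0.1, -4.0]
gripper_width: 0.0502
```

Run:
```python
from h import *
print(tri((r.camera_model("scene"),(218.8,228)),(r.camera_model("side"),(312.5,182.9))))
a=np.load("/tmp/side_b.npz"); m=r.camera_model("side"); Q,u,v=pts(a["d"],m); t=np.radians(-16); Rz=np.array([[np.cos(t),-np.sin(t)],[np.sin(t),np.cos(t)]])
S=np.c_[(Q[:,:2]-[.506,-.2145])@Rz,Q[:,2]]*1000
for y in(-35,35):
    k=(S[:,2]>35)&(S[:,2]<45)&(abs(S[:,1]-y)<25)&(abs(S[:,0])<80); print(y,k.sum(),cv2.minAreaRect(S[k,:2].astype(np.float32)),np.median(S[k,2]))
go((.634,.0695,.1095),80.5)
```

```text
(array([0.757 , 0.0437, 0.1563]), [np.float64(0.003531251339111747), np.float64(0.0035312513391117916)])
-35 330 ((1.4551010131835938, -34.99458312988281), (31.518983840942383, 129.3119354248047), 89.58342742919922) 39.038888648514664
35 280 ((0.1280517578125, 34.71636199951172), (29.817033767700195, 130.75181579589844), 88.92253112792969) 39.11278354104327
tcp [0.6341 0.0697 0.1101] yaxis [ 0.1616  0.9869 -0.0003] xaxis [-0.0003 -0.0002 -1.    ] t 34.88 w 0.0502 F [-0.0606 -0.1114 -4.023 ]
shares now-axes dx,dy,dz: [ 0.03   -0.0097 -0.0043]
 yaw 80.5 turn shares [ 0.0437 -0.0035  0.0032] deg 0.20134383559589195 | shares in final axes [ 0.0299 -0.0097 -0.0042] | j6 -123.07187100766592
 yaw 260.5 turn shares [-39.2262  -0.005   -0.0056] deg 179.79983417041393 | shares in final axes [0.0299 0.0097 0.0042] | j6 -123.07187100766592
```

Everything agrees within a few millimetres and is steady, so I'm handing in.

```bash
python3 -c "
from plant import r
print(r.close_job())"
```

```text
the job is handed in; nothing more can be done
None
```

I set both flats on the cross-stack as its third layer and handed the job in at about 35 s. The gripper is holding the tray in front of the inspection camera. Handing in gave no verdict, so what follows rests on my own last checks.

- **Flats:** measured in the pan frame, their middles lie at about (1.5, -35.5) mm and (0.3, 34.6) mm, within about 1° of the pan's x axis. I saw no shift of the lower flats in the wrist pictures taken after each placing, but I did not re-measure each one at the end.
- **Tray:** it is gripped across its 50 mm width with a 35 N setting, level to about 0.005 rad, and steady. Its centre is at about (0.634, 0.068) m, and the pocket is about 165 mm above the bench. The tray is turned about -9.5°, matching the line of sight I got from the camera's foot plate and head. The ball was in its pocket in the last picture.
- **Lens position:** the ring, head and foot-plate depth put it at about (0.761, 0.047, 0.165) m. The trained network's points gave (0.757, 0.044, 0.156) m. I used the depth result; the gap between the two is inside the allowed error.
- **Fingertips:** they stand about 24 mm behind the reported TCP, not 11 mm ahead as the text says. I saw this in the wrist and side depth before the first grasp and used the measured value throughout.

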